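# Build up a quadcopter's electronics tower

## Robot

A 7-joint arm with a two-finger parallel gripper is mounted at the origin on the work surface. World frame = base frame: x ahead of the robot, y to its left, z up, the work surface at z = 0. Lengths are in mm, angles in rad, forces in N, time in s.
With the tool pointing down it reaches from about 400 to 875 mm from the base axis. Payload 4.4 kg.
Tool frame: the origin (TCP) lies midway between the tips of the shut fingers; the grasp point (between the pads) lies 19 mm behind it (ctrl.grip_point_offset is the distance from the TCP to the grasp point, in mm); z points along the fingers, y is the direction in which the jaws open and shut (so a half turn about z gives the same grasp; the last joint's range is limited). The gripper opens to 85 mm and grips with 20 to 120 N. Pads are 22 mm wide; open, the fingers measure 114 mm over their backs; the gripper's body (76 mm by 85 mm) begins 54 mm behind the grasp point. The pads swing forward as they close: fully open they stand 13 mm farther back than shut.
Start: joints at [-1.229, 0.628, 0.038, 1.517, -0.027, 0.996, -0.02], TCP at [257.761, 596.722, 192.113] pointing down, gripper open.
Joint ranges: [-3.06, 3.06], [-0.37, 2.12], [-1.25, 1.32], [0.18, 2.47], [-1.1, 4.24], [0.23, 1.98], [-2.94, 2.94]. Speed limits (rad/s): [2.57, 2.57, 3.14, 3.14, 3.14, 3.14, 3.14].

## Interface

Orientations are given as [roll, pitch, yaw] about the fixed x, y, z axes, in that order (R = Rz(yaw) Ry(pitch) Rx(roll)).
In Python, from cell import ctrl, imaging, models gives the robot as it stands. The module is installed in compiled form; this text tells all that it offers.
- The arm moves only by the tool drive_tool, never from a script. Its argument "deltas" is text: rows parted by semicolons, each of 5 numbers parted by spaces: the shift along the tool's x, y, z in m, then the turn about the tool's z in degrees, then the finger opening in m, from 0 to 0.0854. A call has 1 to 12 rows; each row is the pose to reach, as a shift and turn from the pose commanded when the call began, along the tool's axes at that moment; what a row does not reach only later rows make up. A row lasts 1/8 s, in which the tool goes at most 62.5 mm and 10.7 degrees, less where a joint would pass 70% of its speed; a pose out of reach is approached as far as the arm can. A call with a gripper value outside its range is refused whole. The fingers move at their own pace and stop on an object; the grip force is fixed at half the most. Time passes only in rows, so rows that repeat a pose let the fingers close. It gives the time, the measured TCP pose, the force and the opening at its end, in the units of the state.
- ctrl.read_state(): the state, without advancing time (a new reading comes with each control period).
- imaging.get_image(name): name is "scene" or "top" or "wrist"; returns a dict with "color" (384x512x3 uint8, red, green, blue), "range_z" (384x512 float32, mm along the optical axis (not along the pixel's ray), 0 where there is no reading), "vfov" (degrees; the focal length in pixels is half the picture's height over the tangent of half this angle, whatever the lens; pixels are square), "cx", "cy" (the principal point, pixels), "extrinsics" (4x4, takes a point from camera to world coordinates). Camera axes: x right, y down, z forward; pixel columns grow to the right and rows downward; lengths in mm; the calibration is good to about 2 mm. The wrist camera is an equidistant fisheye: a pixel r from the principal point sees the ray r / f radians off the axis. A picture is of the moment at which its call begins.
- ctrl.finish_job(): hands the job in, once; it reports no verdict.
Trained networks look in a picture, given as the dict that the camera call returned (one of the last four; its "shot" number tells which), for a name from the list of things; names that differ only in an ending like _2 or _b are one class to them, and where a whole thing is asked for, a point or a joint stands for the part that bears it (a point fixed in the world has none). Each returns a list of dicts, best first, with "score" (0 to 1); they miss things now and then, are a little off and sometimes report something else, mostly with a low value. They report only what shows in the picture. A call takes as long as a camera call.
- models.spot_in(picture, thing): "point" ([column, row] in pixels, amid what is visible of it).
- models.landmark_of(picture, thing): "point" ([column, row] in pixels: a listed point, or the origin of a listed thing).
The state is a dict: "clock": time; "qpos": joint angles; "qd": joint speeds; "tau": joint torques, N m; "eef_pos": TCP position; "tool_rot": TCP orientation; "force": force on the tool from outside, world axes, zero at the start; "torque": the same for the moment, N m; "width": finger opening in mm.
Only numpy, scipy, OpenCV 4.12 (cv2) and the standard library are available. Lean on these libraries where they do the work, as an engineer would, in place of code of your own. Each camera call takes 0.05 s, during which the arm holds its last target.

## Task

Build up the electronics tower on the quadcopter frame: thread the power board over the frame's four posts first, then the flight board, then the radio board, and the black top plate last, each with its front towards the nose camera, lowered without dropping it and sitting level and fully down on the one beneath. I will put the nuts on afterwards; leave the screwdriver, the spectacles case and the parts tray alone.

Things in the scene. Friction and masses are not known exactly. Their poses are not given: they have to be found in the camera images.
- power_board_center (a point): Power board: two long bare-metal bars lengthwise, wide black plug at its front (+x, to x=38 mm). Circuit board 60 (x) x 52 mm (y), 11 mm high, standing on rubber sleeves (11 mm tall) that line its four 9 mm holes at x=+-21, y=+-17. Grip across y over the socket rows on its long sides (faces y=+-26, x within 25, 0.5 to 9 mm up). Point: its middle, 5.5 mm above its underside; z up. 60 g.
- flight_board_center (a point): Flight board: one square black chip (16 mm) in the middle, white sockets along both sides, small silver data socket at its front (+x, reaching x=35 mm). Otherwise like the power board: 60 x 52 mm, 11 mm high, same holes, sleeves, grip faces, point and axes. 45 g.
- radio_board_center (a point): Radio board: ribbed metal cooling cover right across its middle (27 x 46 mm, 10.5 mm up), thin round brass aerial socket at its front (+x, reaching x=40 mm). Otherwise like the power board: 60 x 52 mm, 11 mm high, same holes, sleeves, grip faces, point and axes. 55 g.
- top_plate_center (a point): Top plate: bare black carbon, no electronics, 90 (x) x 52 mm (y), 3 mm thick, same four 9 mm holes, no sleeves, grey strap slots. A rail 64 mm long stands on each long side (outer faces y=+-26, up to 13 mm above the underside): grip across y over the rails. Front (+x): the end with a low black block 20 mm wide. Point: its middle, 6.5 mm above the underside; z up. 50 g.
- deck (a point): Fixed black quadcopter frame: midway between its 4 posts, at the top of the collars the first board rests on, 22 mm above the table; x to the nose, z up. Posts 6 mm thick at x=+-21, y=+-17, tapering from 40 to tips 49 mm above this point. Seated undersides above it: power 0, flight 11, radio 22, top plate 33 mm. Motors at x=+-85, y=+-85, 33 mm wide, reach 30 mm above it; the deck below is 100 x 78 mm.
- nose (a point): The lens of the small camera on the frame's nose, which marks the front of the aircraft: 76 mm ahead of the middle of the posts and 1 mm above the collar tops. The camera is 26 mm wide and reaches 12 mm above the collar tops. Part of the frame.
- screwdriver: Bystander: a loose screwdriver with a grey handle, 170 mm long, 26 mm thick, lying beyond the boards. The origin is under its middle; x runs from handle to tip. Leave it alone.
- glasses_case: Bystander: a loose closed purple spectacles case, 60 x 158 x 36 mm, on the far part of the table. The origin is under its centre. Leave it alone.
- parts_tray: Bystander: a loose clear plastic tray of screws and spacers with six compartments, 85 x 130 x 22 mm, on the far part of the table. The origin is under its centre. Leave it alone.

How it is judged:
By the outcome, as a careful person would: the job done as asked, in the order asked, and still so for the second after the job is handed in, with the robot touching nothing.
It also fails if it takes over 112 s, if anything falls off the work surface, if the arm or the gripper's body presses on something with over 40 N, if the wrist force passes 120 N, or if a joint passes its speed limit or range.

## Working session

There is one attempt and no reset: what is moved stays moved. The work goes in short steps, Python scripts to look and compute and a tool call to move; the robot and the scene stay as the last step left them, time stands still between calls to the robot, and variables do not carry over. Pictures are saved under pics/ and viewed, and the job is handed in when it is done.

Besides the shell and the picture viewer there is one more tool, called after "Call:" in YAML: its name, and indented under it one key for each argument. drive_tool: Moves the arm, as the interface text tells. Its arguments: {"type":"object","properties":{"deltas":{"type":"string"}},"required":["deltas"]}

```bash
mkdir -p pics; ls; python3 - <<'E'
from cell import ctrl, imaging, models
import cv2, numpy as np
s=ctrl.read_state(); print({k:np.round(v,3) if not isinstance(v,float) else v for k,v in s.items()}, ctrl.grip_point_offset)
for n in ["scene","top","wrist"]:
    p=imaging.get_image(n); cv2.imwrite(f"pics/{n}0.png",p["color"][:,:,::-1]); print(n,p["vfov"],p["cx"],p["cy"],np.round(p["extrinsics"],3).tolist())
    for t in ["power_board_center","flight_board_center","radio_board_center","top_plate_center","deck","nose","screwdriver","glasses_case","parts_tray"]:
        print(t,[(np.round(d["point"],1).tolist(),round(d["score"],2)) for d in models.landmark_of(p,t)][:3])
E
```

```text
pics
{'clock': 0.0, 'qpos': array([-1.229,  0.629,  0.038,  1.518, -0.027,  0.996, -0.02 ]), 'qd': array([-0.   , -0.001, -0.001, -0.002,  0.   , -0.001, -0.001]), 'tau': array([-0.0000e+00, -5.6340e+01,  1.2260e+00, -1.9345e+01,  1.1000e-02,
        1.1000e-02, -0.0000e+00]), 'eef_pos': array([257.48 , 596.073, 191.216]), 'tool_rot': array([-3.14 ,  0.   ,  2.734]), 'force': array([ 0.398, -0.192, -1.304]), 'torque': array([0.014, 0.006, 0.012]), 'width': 85.48511907934173} 18.700000000000003
scene 51.21354375354963 254.45332035046897 191.18978243478577 [[0.78, 0.474, -0.409, 1045.917], [0.625, -0.597, 0.503, -510.412], [-0.006, -0.648, -0.762, 812.667], [0.0, 0.0, 0.0, 1.0]]
power_board_center [([229.6, 206.7], 0.9)]
flight_board_center [([192.4, 185.3], 0.59)]
radio_board_center [([258.9, 179.2], 0.85), ([231.6, 209.2], 0.73)]
top_plate_center [([224.8, 159.7], 0.66)]
deck [([133.8, 242.2], 0.61)]
nose [([299.8, 229.0], 0.74), ([155.9, 269.6], 0.61)]
screwdriver []
glasses_case [([341.1, 174.3], 0.67), ([223.6, 158.9], 0.31)]
parts_tray [([237.3, 290.8], 0.68)]
top 45.900245458528
[... 182 characters left out ...]
293.8, 198.7], 0.91)]
flight_board_center [([297.1, 254.3], 0.78)]
radio_board_center [([249.8, 199.4], 0.57)]
top_plate_center [([244.6, 252.4], 0.96)]
deck [([385.7, 234.3], 0.6)]
nose [([392.2, 206.1], 0.51)]
screwdriver [([269.2, 137.2], 0.8), ([247.8, 254.0], 0.52)]
glasses_case [([179.6, 141.6], 0.61)]
parts_tray [([354.4, 142.7], 0.88), ([392.4, 203.2], 0.71)]
wrist 65.70646984690485 258.9749748811283 185.62140341507688 [[0.397, 0.883, 0.251, 194.394], [0.918, -0.381, -0.11, 622.925], [-0.001, 0.274, -0.962, 374.882], [0.0, 0.0, 0.0, 1.0]]
power_board_center []
flight_board_center []
radio_board_center []
top_plate_center []
deck []
nose []
screwdriver []
glasses_case []
parts_tray []
```

```bash
python3 - <<'E'
import cv2
a=cv2.imread("pics/top0.png"); 
c=a[110:310,160:460]; cv2.imwrite("pics/top0z.png",cv2.resize(c,(795,530),interpolation=cv2.INTER_CUBIC))
a=cv2.imread("pics/scene0.png"); 
c=a[120:320,80:380]; cv2.imwrite("pics/scene0z.png",cv2.resize(c,(795,530),interpolation=cv2.INTER_CUBIC))
E
```

```text
(no output)
```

View pics/top0z.png

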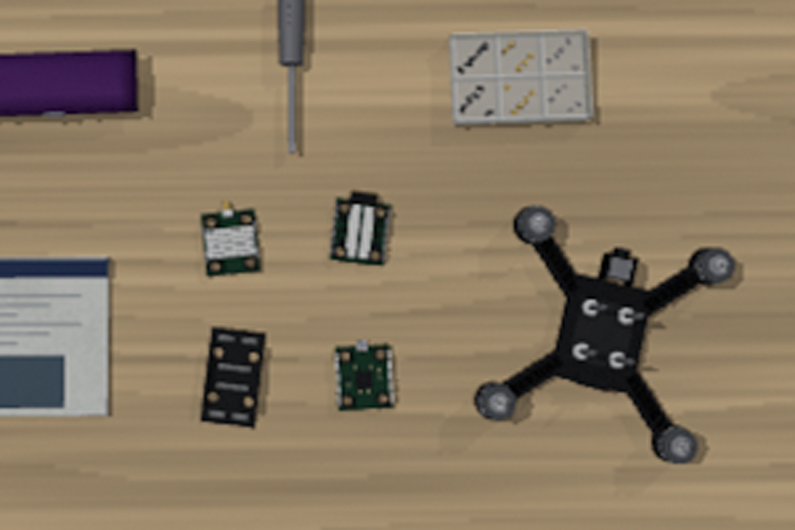

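View pics/scene0z.png

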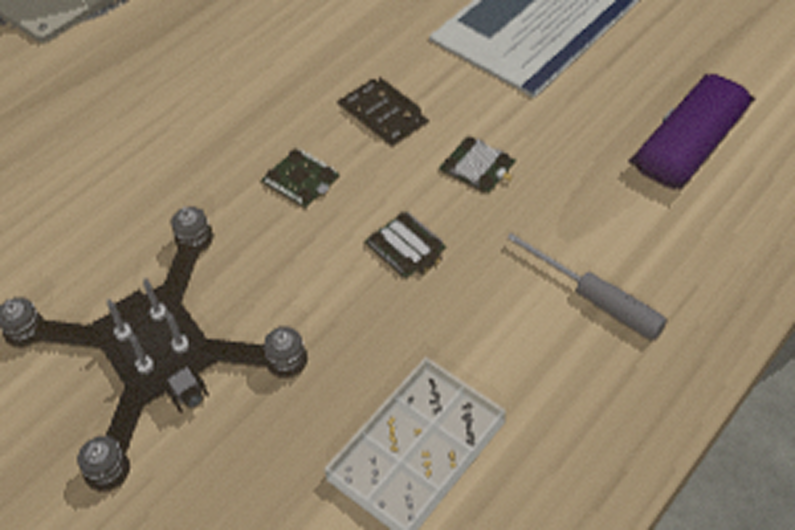

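View pics/top0.png

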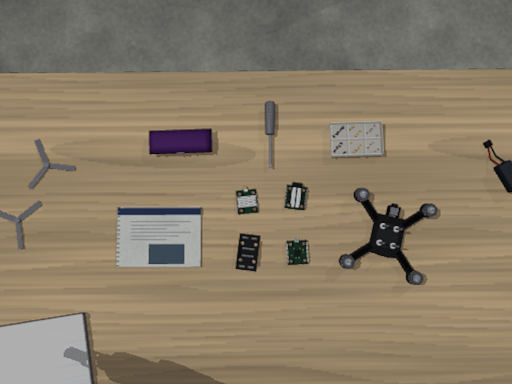

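View pics/wrist0.png

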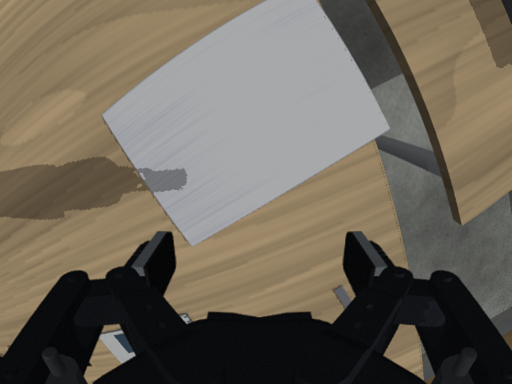

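```bash
cat > h.py <<'E'
from cell import ctrl, imaging, models
import cv2, numpy as np
def rays(p,uv):
    uv=np.atleast_2d(np.asarray(uv,float)); h=p["color"].shape[0]
    f=h/2/np.tan(np.radians(p["vfov"])/2)
    d=(uv-[p["cx"],p["cy"]])/f
    return d,f
def unproj_z(p,uv,z,wrist=False):
    """intersect pixel rays with world plane z"""
    d,f=rays(p,uv)
    if wrist:
        r=np.linalg.norm(d,axis=1,keepdims=True)+1e-12
        v=np.c_[d/r*np.sin(r),np.cos(r)]
    else: v=np.c_[d,np.ones(len(d))]
    E=np.array(p["extrinsics"]); w=v@E[:3,:3].T; o=E[:3,3]
    t=(z-o[2])/w[:,2]
    return o+w*t[:,None]
def proj(p,X,wrist=True):
    X=np.atleast_2d(X); E=np.array(p["extrinsics"]); c=(X-E[:3,3])@E[:3,:3]
    f=p["color"].shape[0]/2/np.tan(np.radians(p["vfov"])/2)
    if wrist:
        rr=np.linalg.norm(c[:,:2],axis=1); th=np.arctan2(rr,c[:,2])
        return c[:,:2]/rr[:,None]*(th*f)[:,None]+[p["cx"],p["cy"]]
    return c[:,:2]/c[:,2:]*f+[p["cx"],p["cy"]]
def depthpts(p,wrist=False):
    h,w=p["color"].shape[:2]; u,v=np.meshgrid(np.arange(w),np.arange(h))
    d,f=rays(p,np.c_[u.ravel(),v.ravel()])
    if wrist:
        r=np.linalg.norm(d,axis=1,keepdims=True)+1e-12
        d=d/r*np.tan(r)
    z=p["range_z"].ravel()[:,None]
    c=np.c_[d*z,z]; E=np.array(p["extrinsics"])
    X=c@E[:3,:3].T+E[:3,3]; X[z[:,0]==0]=np.nan
    return X.reshape(h,w,3)
def shot(n,name,scale=1,crop=None):
    p=imaging.get_image(n); a=p["color"][:,:,::-1]
    if crop: a=a[crop[0]:crop[1],crop[2]:crop[3]]
    if scale!=1: a=cv2.resize(a,None,fx=scale,fy=scale,interpolation=cv2.INTER_CUBIC)
    cv2.imwrite(f"pics/{name}.png",a); return p
def totool(dxyz,s=None):
    from scipy.spatial.transform import Rotation as R
    s=s or ctrl.read_state()
    return R.from_euler("xyz",s["tool_rot"]).as_matrix().T@np.asarray(dxyz)
def st():
    s=ctrl.read_state(); print("t",round(s["clock"],2),"pos",np.round(s["eef_pos"],1),"rot",np.round(s["tool_rot"],4),"F",np.round(s["force"],1),"w",round(s["width"],1),"q",np.round(s["qpos"],2)); return s
E
python3 - <<'E'
from h import *
p=imaging.get_image("top")
for t,z in [("power_board_center",5),("flight_board_center",5),("radio_board_center",5),("top_plate_center",6),("deck",22),("nose",23)]:
    for d in models.landmark_of(p,t)[:2]: print(t,np.round(unproj_z(p,d["point"],z),1),round(d["score"],2))
# nose by eye, motors
mot=np.array([[536,223],[714,265],[497,401],[678,444]])/2.65+[160,110]
print(np.round(unproj_z(p,mot,50),1))
# holes of boards by eye: order FL,FR,RL,RR
for n,q,z in [("power",[[344,204],[382,208],[339,250],[378,255]],8),("flight",[[350,356],[381,353],[348,401],[385,400]],8),("radio",[[210,222],[246,218],[215,267],[250,262]],8),("plate",[[218,352],[254,356],[213,396],[249,401]],3)]:
    X=unproj_z(p,np.array(q)/2.65+[160,110],z); v=X[:2].mean(0)-X[2:].mean(0)
    print(n,np.round(X.mean(0),1),np.degrees(np.arctan2(v[1],v[0])))
P=depthpts(imaging.get_image("wrist"),True)
for v in range(200,300,10): print(v,np.round(P[v,160:176:3].reshape(-1),0).tolist())
E
```

```text
power_board_center [[607.2 -64.    5. ]] 0.91
power_board_center [[ 750.6 -214.6    5. ]] 0.27
flight_board_center [[464.3 -65.3   5. ]] 0.85
flight_board_center [[ 587.7 -302.4    5. ]] 0.53
radio_board_center [[598.  57.   5.]] 0.7
radio_board_center [[770.1   1.8   5. ]] 0.52
top_plate_center [[471.5  63.3   6. ]] 0.82
deck [[ 518.4 -292.2   22. ]] 0.59
nose [[ 586.5 -302.6   23. ]] 0.63
nose [[599.5  53.8  23. ]] 0.25
[[ 614.6 -223.3   50. ]
 [ 574.5 -384.8   50. ]
 [ 453.3 -183.4   50. ]
 [ 413.3 -345.8   50. ]]
power [613.3 -65.5   8. ] -6.40880261908146
flight [473.2 -68.2   8. ] 0.33594738473105146
radio [602.1  58.9   8. ] 5.3883824906901
plate [475.3  56.8   3. ] -6.855035506098993
200 [253.0, 456.0, 21.0, 255.0, 460.0, 21.0, 257.0, 463.0, 19.0, 258.0, 467.0, 19.0, 260.0, 471.0, 19.0, 262.0, 474.0, 19.0]
210 [270.0, 439.0, 0.0, 271.0, 444.0, 1.0, 269.0, 457.0, 20.0, 271.0, 460.0, 19.0, 272.0, 465.0, 20.0, 274.0, 468.0, 19.0]
220 [283.0, 432.0, 2.0, 285.0, 436.0, -0.0, 286.0, 441.0, 2.0, 288.0, 444.0, 1.0, 285.0, 456.0, 18.0, 286.0, 461.0, 19.0]
230 [296.0, 424.0, 2.0, 298.0
[... 157 characters left out ...]
 234.0, 559.0, 252.0, 236.0, 558.0, 247.0, 318.0, 438.0, 2.0]
250 [232.0, 560.0, 266.0, 234.0, 559.0, 263.0, 236.0, 558.0, 257.0, 238.0, 558.0, 254.0, 240.0, 557.0, 250.0, 333.0, 429.0, 1.0]
260 [236.0, 559.0, 268.0, 238.0, 557.0, 264.0, 240.0, 557.0, 261.0, 242.0, 555.0, 256.0, 244.0, 555.0, 252.0, 247.0, 554.0, 247.0]
270 [240.0, 556.0, 269.0, 242.0, 555.0, 265.0, 244.0, 555.0, 262.0, 246.0, 554.0, 257.0, 249.0, 553.0, 254.0, 363.0, 411.0, 1.0]
280 [243.0, 555.0, 271.0, 245.0, 554.0, 268.0, 248.0, 553.0, 264.0, 250.0, 552.0, 260.0, 378.0, 397.0, 1.0, 379.0, 402.0, 2.0]
290 [247.0, 553.0, 273.0, 250.0, 552.0, 269.0, 391.0, 377.0, 1.0, 392.0, 382.0, 2.0, 395.0, 386.0, 1.0, 397.0, 391.0, 0.0]
```

```bash
python3 - <<'E'
from h import *
from scipy.spatial.transform import Rotation as R
p=imaging.get_image("wrist"); s=st(); M=R.from_euler("xyz",s["tool_rot"]).as_matrix()
for q in [(0,0,0),(11,-43,-13),(-11,-43,-13),(11,-43,-50),(-11,-43,-50),(0,-50,-50)]:
    print(q,np.round(proj(p,np.array(s["eef_pos"])+M@np.array(q)),0))
P=depthpts(p,True); z=P[:,:,2]
T=(P-np.array(s["eef_pos"]))@M
m=(np.nan_to_num(z)>200)&(np.nan_to_num(T[:,:,2],nan=-999)>-75)
print(m.sum()); 
for v in range(225,330,8):
    u=np.where(m[v])[0]
    for k in u[::10]: print(v,k,np.round(T[v,k],0), end=" ; ")
    print()
E
```

```text
t 1.95 pos [257.8 596.7 192.1] rot [ 3.1416 -0.      2.7337] F [0.3 0.9 0.1] w 85.3 q [-1.23  0.63  0.04  1.52 -0.03  1.   -0.02]
(0, 0, 0) [[261. 210.]]
(11, -43, -13) [[191. 200.]]
(-11, -43, -13) [[194. 233.]]
(11, -43, -50) [[175. 224.]]
(-11, -43, -50) [[180. 262.]]
(0, -50, -50) [[165. 243.]]
1879

233 156 [ 10. -50. -59.] ; 233 166 [ 10. -45. -60.] ; 233 349 [ 10.  42. -58.] ; 233 359 [ 10.  46. -60.] ; 
241 147 [  5. -56. -59.] ; 241 157 [ 10. -47. -68.] ; 241 167 [  8. -43. -64.] ; 241 348 [  6.  41. -59.] ; 241 358 [ 11.  43. -69.] ; 241 368 [ 10.  48. -69.] ; 
249 136 [  6. -58. -69.] ; 249 161 [  8. -44. -72.] ; 249 171 [  2. -44. -59.] ; 249 350 [  3.  42. -63.] ; 249 375 [  6.  52. -69.] ; 
257 161 [  6. -44. -75.] ; 257 171 [ -2. -44. -61.] ; 257 348 [ -1.  41. -62.] ; 
265 161 [  2. -44. -75.] ; 265 171 [ -7. -44. -61.] ; 265 348 [ -5.  41. -64.] ; 
273 163 [ -2. -44. -75.] ; 273 173 [-11. -44. -61.] ; 273 355 [ -3.  42. -74.] ; 
281 165 [ -8. -44. -73.] ; 
289 166 [-12. -44. -74.] ;
```

Call:
drive_tool:
  deltas: "-0.049 -0.039 0 -1 0.07; -0.098 -0.078 0 -2 0.07; -0.147 -0.117 0 -4 0.07; -0.195 -0.156 0 -6 0.07; -0.244 -0.195 0 -8 0.07; -0.293 -0.234 0 -10 0.07; -0.342 -0.273 0 -12 0.07; -0.391 -0.312 0 -14 0.07; -0.44 -0.351 0 -16 0.07; -0.489 -0.39 0.01 -17 0.07; -0.537 -0.429 0.03 -17 0.07; -0.586 -0.468 0.04 -17 0.07"

```text
clock: 3.45
eef_pos: [608.3, -62.5, 152.2]
tool_rot: [3.141, -0.001, 3.031]
force: [1.6, 0.3, 0.4]
width: 70.2
```

Call:
drive_tool:
  deltas: "0 0 0 0 0.07; 0 0 0 0 0.07; 0 0 0 0 0.07"

```text
clock: 3.82
eef_pos: [607.6, -59.0, 153.3]
tool_rot: [3.141, 0.0, 3.033]
force: [0.9, 0.1, 1.2]
width: 69.9
```

```bash
cat > fing.py <<'E'
from h import *
from scipy.spatial.transform import Rotation as R
def fingers(p):
    s=ctrl.read_state(); M=R.from_euler("xyz",s["tool_rot"]).as_matrix()
    T=(depthpts(p,True)-np.array(s["eef_pos"]))@M
    m=(np.nan_to_num(T[:,:,2],nan=-999)>-80)&(abs(T[:,:,0])<30)&(abs(T[:,:,1])<60)&(np.nan_to_num(T[:,:,2],nan=999)<-5)
    q=T[m]; print("n",m.sum(),"maxz",np.round(np.sort(q[:,2])[-10:],1)); return T,m
E
python3 - <<'E'
from fing import *
st(); p=shot("wrist","w1"); fingers(p)
E
```

```text
t 3.83 pos [607.6 -59.  153.3] rot [3.1405 0.     3.0331] F [0.9 0.1 1.2] w 69.9 q [ 0.06  0.61 -0.01  1.67  0.    0.85  1.51]
n 2753 maxz [-48.  -48.  -47.9 -47.9 -47.9 -47.7 -47.5 -47.4 -47.4 -46.7]
```

View pics/w1.png

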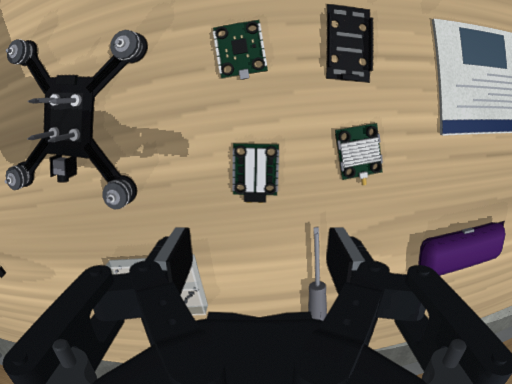

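```bash
python3 - <<'E'
from fing import *
p=imaging.get_image("scene"); s=ctrl.read_state(); M=R.from_euler("xyz",s["tool_rot"]).as_matrix()
a=p["color"][:,:,::-1].copy()
b=cv2.resize(a[60:260,130:430],None,fx=2.6,fy=2.6)
for q,c in [((0,0,0),(0,0,255)),((0,0,-19),(0,255,0)),((0,35,-12),(255,0,0)),((0,-35,-12),(255,0,0))]:
    uv=proj(p,np.array(s["eef_pos"])+M@np.array(q),False)[0]; print(uv)
    cv2.circle(b,tuple(int(v) for v in (uv-[130,60])*2.6),4,c,-1)
cv2.imwrite("pics/s1.png",b)
E
```

```text
[229.76382915 169.41599488]
[229.30984157 163.54475377]
[240.73959926 157.86499471]
[217.81166148 173.87847965]
```

View pics/s1.png

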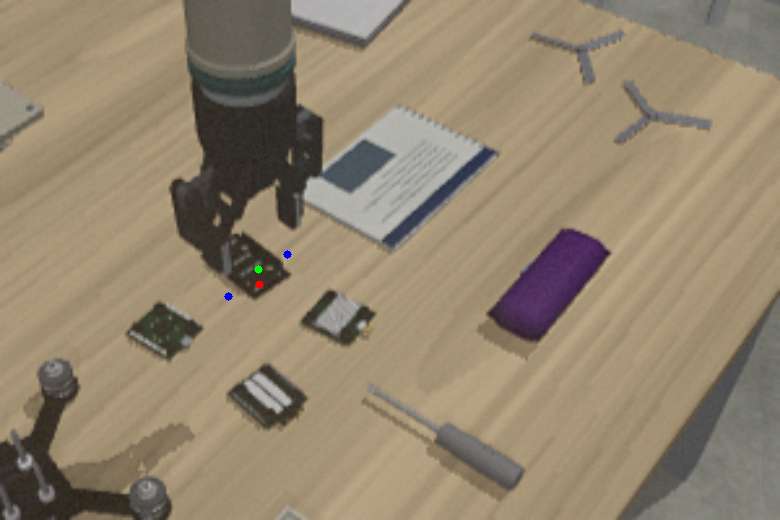

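```bash
python3 - <<'E'
from fing import *
p=imaging.get_image("wrist"); s=st()
for n,uv,z in [("power",(255,170),10),("flight",(239,49),10),("radio",(359,151),10),("plate",(348,43),6),("posts",(65,117),46),("collars",(73,118),22)]:
    print(n,np.round(unproj_z(p,uv,z,True)[0],1))
for t in ["power_board_center","deck","nose"]: 
    for d in models.landmark_of(p,t)[:1]: print(t,np.round(d["point"],0),np.round(unproj_z(p,d["point"],5.5 if t[0]=="p" else 22,True),1),d["score"])
E
```

```text
t 3.98 pos [607.8 -59.6 153.3] rot [3.1412e+00 4.0000e-04 3.0326e+00] F [-0.  -0.1  1. ] w 70.2 q [ 0.06  0.61 -0.01  1.67  0.    0.85  1.51]
power [612.6 -65.9  10. ]
flight [476.7 -68.2  10. ]
radio [602.5  55.5  10. ]
plate [477.6  53.9   6. ]
posts [ 517.4 -270.9   46. ]
collars [ 519.4 -276.5   22. ]
power_board_center [255. 168.] [[611.2 -65.5   5.5]] 0.65
deck [ 62. 115.] [[ 512.4 -294.2   22. ]] 0.57
nose [ 62. 176.] [[ 588.1 -312.2   22. ]] 0.73
```

Call:
drive_tool:
  deltas: "0.014 -0.047 0 2 0.07; 0.028 -0.094 0 4 0.07; 0.042 -0.141 0.01 6 0.07; 0.056 -0.188 0.03 7.5 0.07; 0.069 -0.234 0.053 7.5 0.07; 0.069 -0.234 0.053 7.5 0.07; 0.069 -0.234 0.053 7.5 0.07; 0.069 -0.234 0.053 7.5 0.07"

```text
clock: 5.12
eef_pos: [514.6, -284.4, 100.5]
tool_rot: [3.141, 0.001, 2.902]
force: [0.0, 0.6, 0.0]
width: 69.3
```

```bash
python3 - <<'E'
from fing import *
s=st(); p=shot("wrist","w2",1.5); 
M=R.from_euler("xyz",s["tool_rot"]).as_matrix()
import pickle; pickle.dump((p,s),open("deck.pkl","wb"))
E
```

```text
t 5.12 pos [ 514.6 -284.4  100.5] rot [3.1408e+00 1.3000e-03 2.9021e+00] F [0.  0.6 0. ] w 69.3 q [ 0.45  0.65  0.01  1.78 -0.01  0.7   1.8 ]
```

View pics/w2.png

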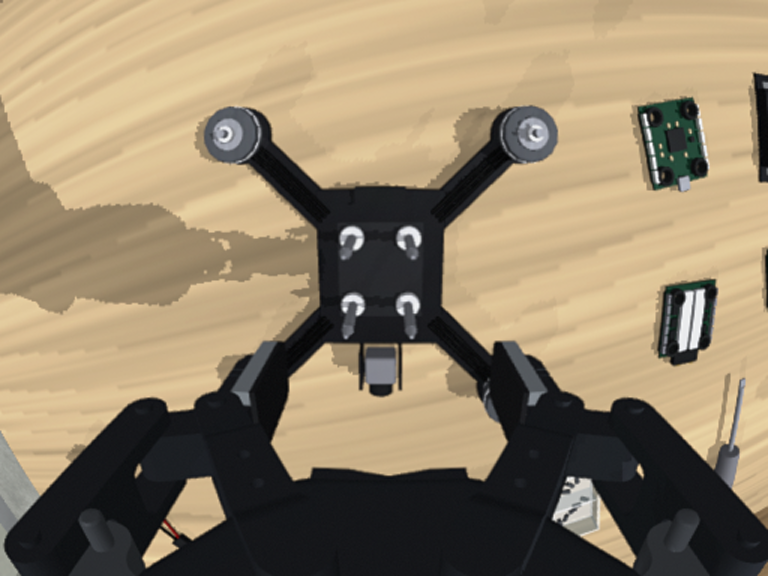

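```bash
cat > ov.py <<'E'
from fing import *
def overlay(p,polys,name,crop,scale):
    """polys: list of (Nx3 world pts,color,closed)"""
    r0,r1,c0,c1=crop
    b=cv2.resize(p["color"][r0:r1,c0:c1,::-1],None,fx=scale,fy=scale,interpolation=cv2.INTER_CUBIC)
    for X,c,cl in polys:
        uv=(proj(p,X)-[c0,r0]+0.5)*scale-0.5
        cv2.polylines(b,[np.round(uv*8).astype(np.int32)],cl,c,1,cv2.LINE_AA,3)
    cv2.imwrite(f"pics/{name}.png",b)
def place(x,y,yaw,pts):
    pts=np.atleast_2d(np.asarray(pts,float)); c,s=np.cos(yaw),np.sin(yaw)
    return np.c_[x+c*pts[:,0]-s*pts[:,1],y+s*pts[:,0]+c*pts[:,1],pts[:,2]]
def circ(cx,cy,r,z): 
    a=np.linspace(0,2*np.pi,40); return np.c_[cx+r*np.cos(a),cy+r*np.sin(a),z+0*a]
HX=[(21,17),(21,-17),(-21,17),(-21,-17)]
E
python3 - <<'E'
from ov import *
import pickle; p,s=pickle.load(open("deck.pkl","rb"))
x,y,yaw=514,-285,-0.239
L=[]
for h in HX:
    L.append((place(x,y,yaw,circ(*h,3,22)),(0,255,0),True))
    L.append((place(x,y,yaw,[(h[0],h[1],22),(h[0],h[1],71)]),(0,255,255),False))
    L.append((place(x,y,yaw,circ(*h,3,62)),(0,0,255),True))
L.append((place(x,y,yaw,circ(0,0,1,22)),(255,0,255),True))
overlay(p,L,"ov_deck",(110,260,170,330),4.5)
E
```

```text
(no output)
```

View pics/ov_deck.png

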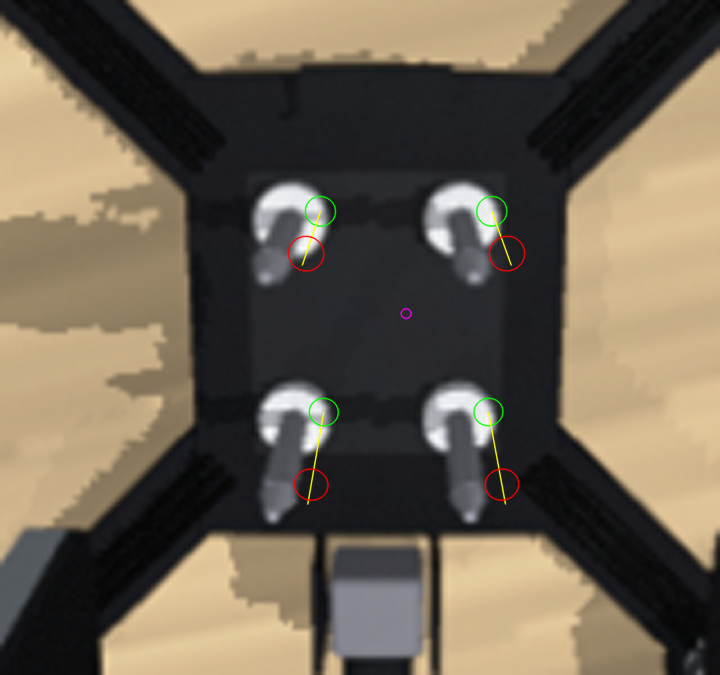

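```bash
python3 - <<'E'
from ov import *
import pickle; p,s=pickle.load(open("deck.pkl","rb"))
from scipy.optimize import least_squares as LS
order=[(21,17),(21,-17),(-21,17),(-21,-17)]
tips=np.array([(470,517),(273,518),(475,282),(264,282)]); col=np.array([(459,416),(294,416),(460,217),(290,216)])
un=lambda q:(q+0.5)/4.5-0.5+[170,110]
tips,col=un(tips),un(col)
def res(v,zf=0,which="b"):
    x,y,yaw=v[:3]; z=v[3] if len(v)>3 else 0
    a=proj(p,place(x,y,yaw,[(h[0],h[1],71+z) for h in order]))-tips
    b=proj(p,place(x,y,yaw,[(h[0],h[1],22+z) for h in order]))-col
    return np.r_[a.ravel(),b.ravel()] if which=="b" else (a if which=="t" else b).ravel()
for w in "btc":
    for x0 in ([514,-290,-.24],[514,-290,-.24,0]):
        r=LS(res,x0,kwargs=dict(which=w)); print(w,np.round(r.x,3),"rms",np.sqrt(np.mean(r.fun**2)))
r=LS(res,[514,-290,-.24]); x,y,yaw=r.x
print(np.round(r.fun.reshape(-1,2),2).tolist())
M=R.from_euler("xyz",s["tool_rot"]).as_matrix(); print("in tool",M.T@(np.array([x,y,22])-s["eef_pos"]))
L=[]
for h in HX:
    L.append((place(x,y,yaw,circ(*h,3,22)),(0,255,0),True))
    L.append((place(x,y,yaw,[(h[0],h[1],22),(h[0],h[1],71)]),(0,255,255),False))
    L.append((place(x,y,yaw,circ(*h,3,62)),(0,0,255),True))
L.append((place(x,y,yaw,[(50,39,17),(50,-39,17),(-50,-39,17),(-50,39,17)]),(255,0,255),True))
L.append((place(x,y,yaw,circ(76,0,2,23)),(255,0,255),True))
overlay(p,L,"ov_deck2",(110,260,170,330),4.5)
E
```

```text
b [ 5.14558e+02 -2.91346e+02 -2.39000e-01] rms 0.7016461566688552
b [ 5.14232e+02 -2.91239e+02 -2.39000e-01  1.16000e+00] rms 0.6917846682988219
t [ 5.15240e+02 -2.91489e+02 -2.38000e-01] rms 0.21462408813717354
t [ 5.15284e+02 -2.91504e+02 -2.38000e-01 -1.44000e-01] rms 0.21399424473001954
c [ 5.13595e+02 -2.91147e+02 -2.40000e-01] rms 0.12520372105273841
c [ 5.13810e+02 -2.91218e+02 -2.40000e-01 -8.71000e-01] rms 0.1052912026593812
[[-0.03, -0.49], [-0.03, -0.77], [-0.33, -1.14], [0.26, -1.06], [-0.07, 1.09], [0.11, 1.09], [0.19, 0.84], [-0.05, 1.14]]
in tool [-1.46938883 -6.84983828 78.46072911]
```

View pics/ov_deck2.png

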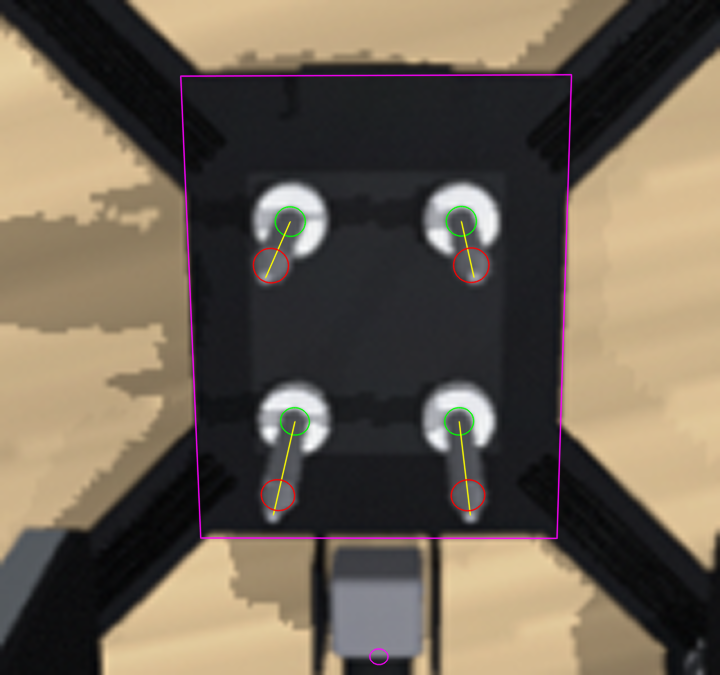

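Call:
drive_tool:
  deltas: "-0.001 -0.007 0 0 0.06; -0.001 -0.007 0 0 0.06; -0.001 -0.007 0 0 0.06; -0.001 -0.007 0 0 0.06"

```text
clock: 5.68
eef_pos: [512.6, -292.8, 99.9]
tool_rot: [3.141, -0.0, 2.9]
force: [0.0, -0.8, -0.1]
width: 59.9
```

```bash
python3 - <<'E'
from ov import *
import pickle
s=st(); p=imaging.get_image("wrist"); fingers(p)
pickle.dump((p,s),open("deck2.pkl","wb"))
cv2.imwrite("pics/deck2.png",cv2.resize(p["color"][110:260,180:340,::-1],None,fx=4.5,fy=4.5,interpolation=cv2.INTER_CUBIC))
E
```

```text
t 5.67 pos [ 512.6 -292.8   99.9] rot [ 3.1414e+00 -1.0000e-04  2.8997e+00] F [ 0.  -0.8 -0.1] w 59.9 q [ 0.46  0.66  0.01  1.78 -0.01  0.71  1.81]
n 2745 maxz [-45.3 -45.3 -45.2 -45.2 -45.2 -45.1 -45.  -44.9 -44.8 -44.7]
```

View pics/deck2.png

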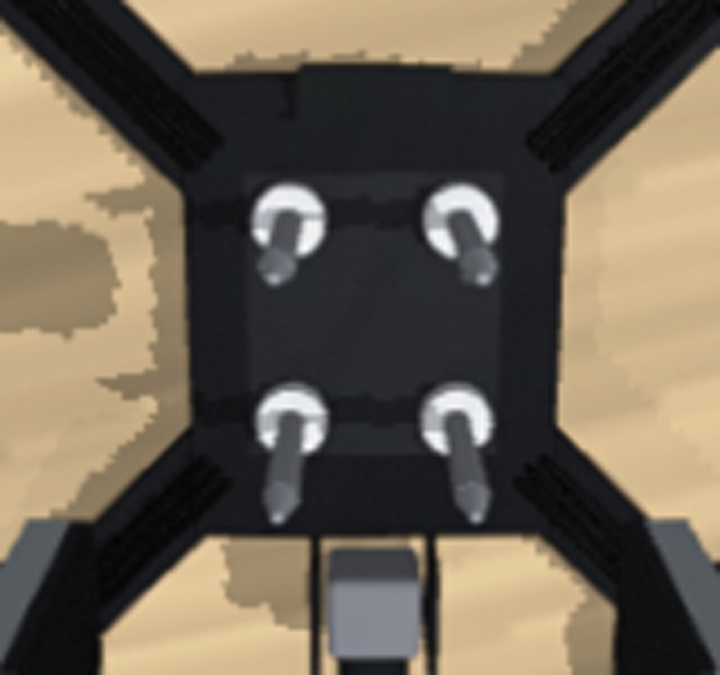

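```bash
cat > fit.py <<'E'
from ov import *
from scipy.optimize import least_squares as LS
def fit(p,s,pts,uv,x0):
    """pts local (x,y,zworld); uv pixel. returns x,y,yaw world, in tool frame"""
    f=lambda v:(proj(p,place(v[0],v[1],v[2],pts))-uv).ravel()
    r=LS(f,x0); x,y,yaw=r.x
    M=R.from_euler("xyz",s["tool_rot"]).as_matrix(); t=M.T@(np.array([x,y,0])-s["eef_pos"])
    rel=yaw-(s["tool_rot"][2]-np.pi); rel=(rel+np.pi)%(2*np.pi)-np.pi
    print("world",np.round(r.x,3),"tool xy",np.round(t[:2],2),"dyaw_world deg",round(np.degrees(rel),2),"rms",round(np.sqrt(np.mean(r.fun**2)),2)); return r.x
E
python3 - <<'E'
from fit import *
import pickle; p,s=pickle.load(open("deck2.pkl","rb"))
un=lambda q:(np.array(q)+0.5)/4.5-0.5+[180,110]
o=[(21,17),(21,-17),(-21,17),(-21,-17)]
x0=[515,-291,-.24]
fit(p,s,[(a,b,71) for a,b in o],un([(475,521),(277,521),(487,283),(275,283)]),x0)
fit(p,s,[(a,b,22) for a,b in o],un([(457,417),(292,417),(461,220),(288,219)]),x0)
# post mid shaft base seam
E
```

```text
world [ 5.15474e+02 -2.91349e+02 -2.51000e-01] tool xy [-2.46  2.1 ] dyaw_world deg -0.55 rms 0.26
world [ 5.13827e+02 -2.91078e+02 -2.41000e-01] tool xy [-0.8   1.97] dyaw_world deg 0.06 rms 0.27
```

Call:
drive_tool:
  deltas: "-0.008 0.048 0 -2 0.062; -0.016 0.097 0 -4 0.062; -0.025 0.146 0 -6 0.062; -0.034 0.195 0.01 -7.5 0.062; -0.043 0.244 0.04 -7.5 0.062; -0.043 0.244 0.04 -7.5 0.062; -0.043 0.244 0.04 -7.5 0.062; -0.043 0.244 0.04 -7.5 0.062"

```text
clock: 6.72
eef_pos: [612.7, -68.6, 60.5]
tool_rot: [-3.14, 0.001, 3.028]
force: [0.1, -0.7, 0.0]
width: 62.0
```

```bash
cat > look.py <<'E'
import sys
from fit import *
import pickle
n=sys.argv[1]; r0,r1,c0,c1=map(int,sys.argv[2].split(",")); sc=float(sys.argv[3])
s=st(); p=imaging.get_image("wrist"); fingers(p); pickle.dump((p,s),open(n+".pkl","wb"))
cv2.imwrite(f"pics/{n}.png",cv2.resize(p["color"][r0:r1,c0:c1,::-1],None,fx=sc,fy=sc,interpolation=cv2.INTER_CUBIC))
E
python3 look.py pb 110,260,180,340 4.5
```

```text
t 6.72 pos [612.7 -68.6  60.5] rot [-3.1404e+00  7.0000e-04  3.0279e+00] F [ 0.1 -0.7  0. ] w 62.0 q [ 0.06  0.74  0.01  1.73 -0.01  0.67  1.53]
n 2740 maxz [-46.  -46.  -45.9 -45.9 -45.8 -45.8 -45.8 -45.6 -45.6 -45.5]
```

View pics/pb.png

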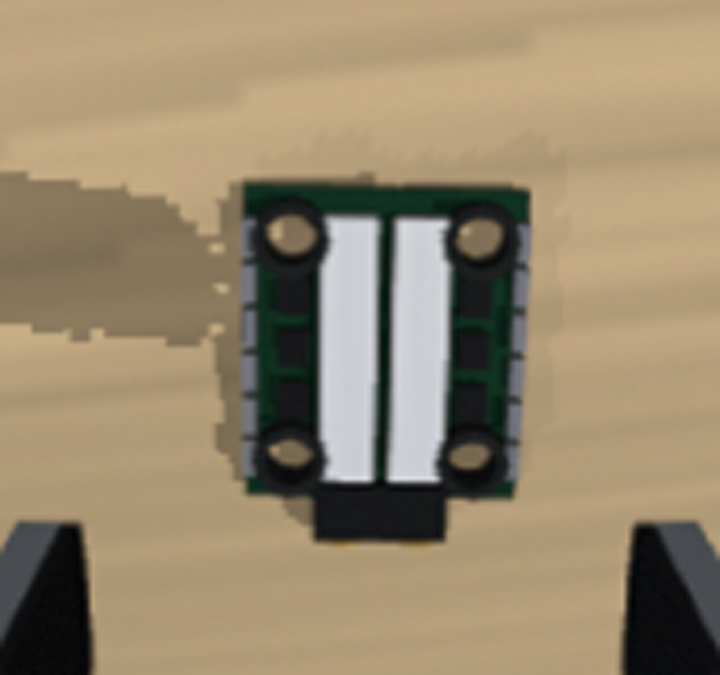

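```bash
cat > bo.py <<'E'
import sys
from fit import *
import pickle
# usage: name x y yaw z0
n=sys.argv[1]; x,y,yaw,z0=map(float,sys.argv[2:6])
crop=tuple(map(int,sys.argv[6].split(","))); sc=float(sys.argv[7]); plate=len(sys.argv)>8
p,s=pickle.load(open(n+".pkl","rb")); L=[]
for h in HX:
    L.append((place(x,y,yaw,circ(*h,4.5,z0+(3 if plate else 11))),(0,255,255),True))
    L.append((place(x,y,yaw,circ(*h,4.5,z0)),(0,0,255),True))
if plate:
    L.append((place(x,y,yaw,[(45,26,3),(45,-26,3),(-45,-26,3),(-45,26,3)]),(255,0,255),True))
    L.append((place(x,y,yaw,[(32,26,13),(32,-26,13),(-32,-26,13),(-32,26,13)]),(255,255,0),True))
else: L.append((place(x,y,yaw,[(30,26,z0+5),(30,-26,z0+5),(-30,-26,z0+5),(-30,26,z0+5)]),(255,0,255),True))
overlay(p,L,n+"_o",crop,sc)
M=R.from_euler("xyz",s["tool_rot"]).as_matrix(); t=M.T@(np.array([x,y,0])-s["eef_pos"])
print("tool xy",np.round(t[:2],2),"dyaw",round(np.degrees((yaw-(s["tool_rot"][2]-np.pi)+np.pi)%(2*np.pi)-np.pi),2))
E
python3 - <<'E'
from fit import *
import pickle; p,s=pickle.load(open("pb.pkl","rb"))
un=lambda q:(np.array(q)+0.5)/4.5-0.5+[180,110]
o=[(21,17),(21,-17),(-21,17),(-21,-17)]
fit(p,s,[(a,b,11) for a,b in o],un([(473,456),(291,456),(480,238),(291,237)]),[612,-66,-.11])
E
python3 bo.py pb 612.5 -66 -0.112 0 110,260,180,340 4.5
```

```text
world [ 6.11619e+02 -6.51900e+01 -1.21000e-01] tool xy [1.51 3.32] dyaw_world deg -0.4 rms 0.36
tool xy [0.54 2.62] dyaw 0.1
```

View pics/pb_o.png

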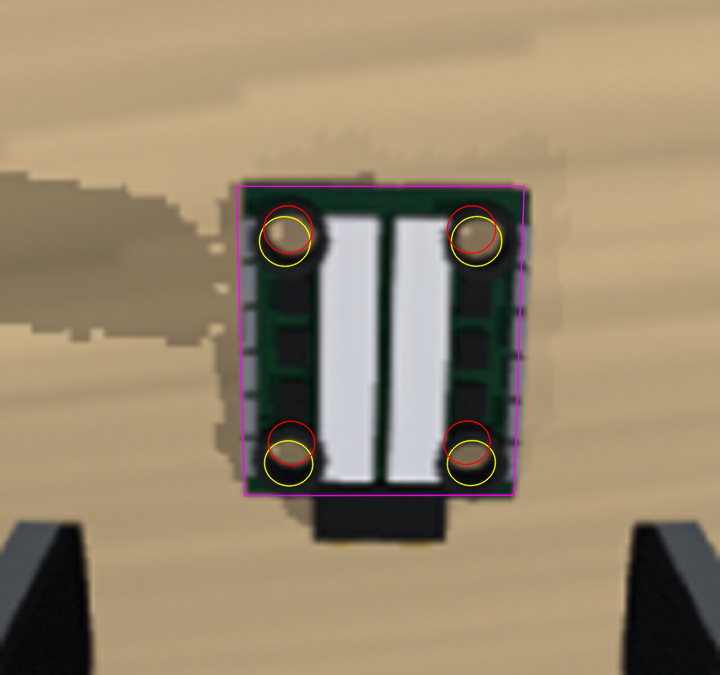

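Call:
drive_tool:
  deltas: "0.001 0.003 0.02 0 0.062; 0.001 0.003 0.04 0 0.062; 0.001 0.003 0.06 0 0.062; 0.001 0.003 0.07 0 0.062; 0.001 0.003 0.07 0 0.062; 0.001 0.003 0.07 0 0.062"

```text
clock: 7.52
eef_pos: [612.7, -63.5, -9.6]
tool_rot: [3.142, 0.001, 3.03]
force: [-0.6, -0.6, -0.0]
width: 62.2
```

```bash
python3 look.py pb2 90,330,100,420 2.4; python3 - <<'E'
from fing import *
p=shot("scene","s2",3,(120,270,140,390))
s=ctrl.read_state(); print(proj(p,s["eef_pos"],False))
P=depthpts(p); 
E
```

```text
t 7.53 pos [612.7 -63.5  -9.6] rot [3.1416e+00 1.0000e-03 3.0303e+00] F [-0.6 -0.6 -0. ] w 62.2 q [ 0.05  0.85  0.    1.76 -0.01  0.54  1.52]
n 17837 maxz [-8.5 -8.5 -8.5 -8.5 -8.4 -8.4 -8.4 -8.4 -8.3 -8.2]
[[233.53171032 214.9372618 ]]
```

View pics/pb2.png

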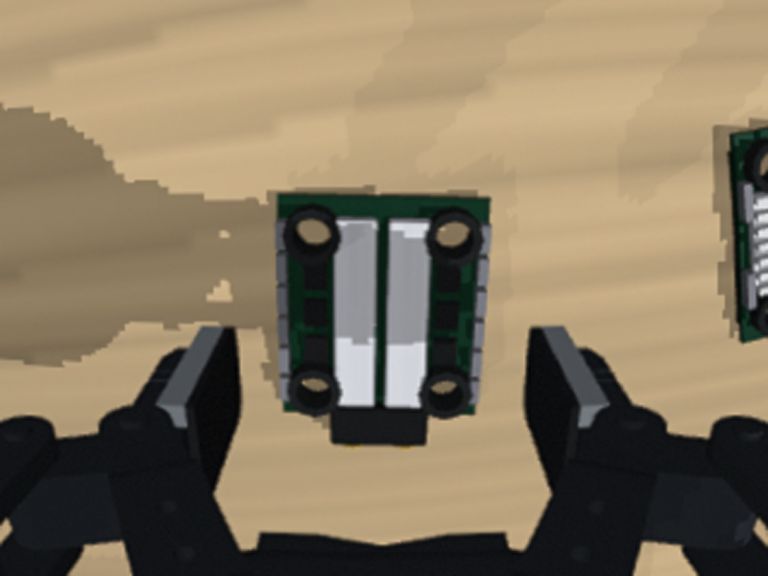

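View pics/s2.png

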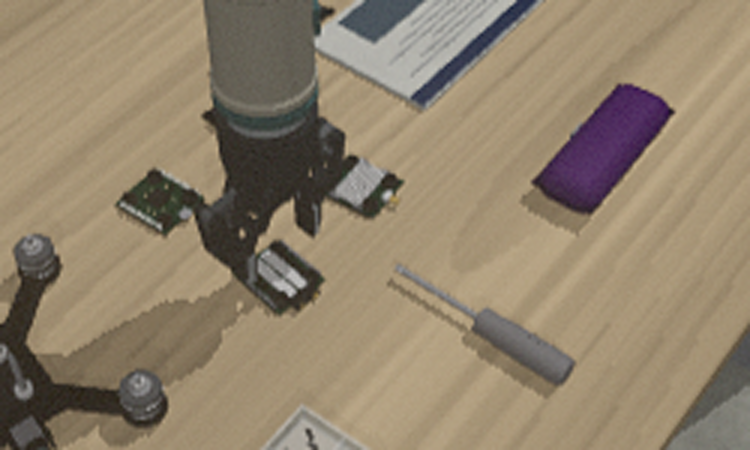

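Call:
drive_tool:
  deltas: "0 -0.001 0.01 0 0.062; 0 -0.001 0.02 0 0.062; 0 -0.001 0.027 0 0.062; 0 -0.001 0.027 0 0.062; 0 -0.001 0.027 0 0.062"

```text
clock: 8.25
eef_pos: [612.1, -64.3, -37.1]
tool_rot: [-3.142, 0.0, 3.03]
force: [0.4, -0.3, 0.0]
width: 61.9
```

```bash
python3 look.py pb3 90,330,100,420 2.4; python3 - <<'E'
from fing import *
import pickle
p,s=pickle.load(open("pb3.pkl","rb")); T=(depthpts(p,True)-np.array(s["eef_pos"]))@R.from_euler("xyz",s["tool_rot"]).as_matrix()
W=depthpts(p,True)
m=(abs(T[:,:,1])>28)&(abs(T[:,:,1])<45)&(W[:,:,2]>6)&(W[:,:,2]<60)&(abs(T[:,:,0])<25)
for v in range(180,300,6):
    u=np.where(m[v])[0]
    for k in u[::5]: print(v,k,np.round(np.r_[T[v,k,:2],W[v,k,2]],0), end=" ; ")
    print()
E
```

```text
t 8.25 pos [612.1 -64.3 -37.1] rot [-3.1416e+00  1.0000e-04  3.0305e+00] F [ 0.4 -0.3  0. ] w 61.9 q [ 0.06  0.89  0.    1.76 -0.01  0.49  1.52]
n 20779 maxz [-36.1 -36.1 -36.1 -36.1 -36.1 -36.  -36.  -36.  -36.  -35.6]








228 183 [ 10. -39.  15.] ; 228 188 [ 10. -36.  15.] ; 228 193 [ 11. -33.  17.] ; 228 198 [  8. -32.   9.] ; 228 324 [11. 30. 16.] ; 228 329 [11. 33. 16.] ; 228 334 [11. 35. 16.] ; 
234 178 [ 11. -39.  24.] ; 234 183 [ 10. -37.  22.] ; 234 188 [ 11. -34.  23.] ; 234 193 [ 10. -33.  20.] ; 234 198 [  5. -32.  10.] ; 234 324 [ 8. 30. 18.] ; 234 329 [11. 31. 23.] ; 234 334 [11. 33. 23.] ; 234 339 [11. 35. 24.] ; 
240 169 [  7. -44.  22.] ; 240 174 [  7. -42.  22.] ; 240 179 [ 11. -37.  29.] ; 240 184 [ 10. -35.  29.] ; 240 189 [ 11. -33.  29.] ; 240 194 [  6. -33.  19.] ; 240 199 [  1. -32.  10.] ; 240 323 [ 5. 30. 18.] ; 240 328 [10. 29. 28.] ; 240 333 [11. 32. 29.] ; 240 338 [10. 34. 29.] ; 240 343 [ 6. 39. 21.] ; 240 348 [ 7. 41. 21.] ; 
246 165 [  6. -45.  28.] ; 246 170 [  6. -42.  27.] ; 246 175 [ 11. -37.  36.] ; 246 180 [ 10. -35.  35.] ; 246 185 [ 10. -33
[... 2218 characters left out ...]
. 31. 57.] ; 270 354 [12. 33. 57.] ; 270 359 [12. 35. 57.] ; 270 364 [12. 37. 57.] ; 270 369 [12. 39. 58.] ; 270 374 [12. 41. 57.] ; 
276 152 [ 11. -40.  60.] ; 276 179 [  2. -34.  46.] ; 276 184 [  2. -32.  45.] ; 276 189 [ -4. -32.  36.] ; 276 194 [ -9. -32.  28.] ; 276 324 [-10.  30.  27.] ; 276 329 [-4. 30. 36.] ; 276 334 [ 2. 29. 45.] ; 276 339 [ 3. 31. 46.] ; 276 346 [11. 29. 60.] ; 276 354 [11. 33. 59.] ; 
282 143 [  7. -45.  58.] ; 282 187 [ -4. -32.  41.] ; 282 192 [-10. -33.  32.] ; 282 328 [-7. 30. 36.] ; 282 333 [-2. 30. 43.] ; 282 377 [ 7. 43. 58.] ; 282 382 [ 7. 45. 59.] ; 
288 143 [  5. -44.  60.] ; 288 190 [ -9. -32.  38.] ; 288 330 [-8. 30. 39.] ; 
294 188 [-10. -32.  42.] ;
```

View pics/pb3.png

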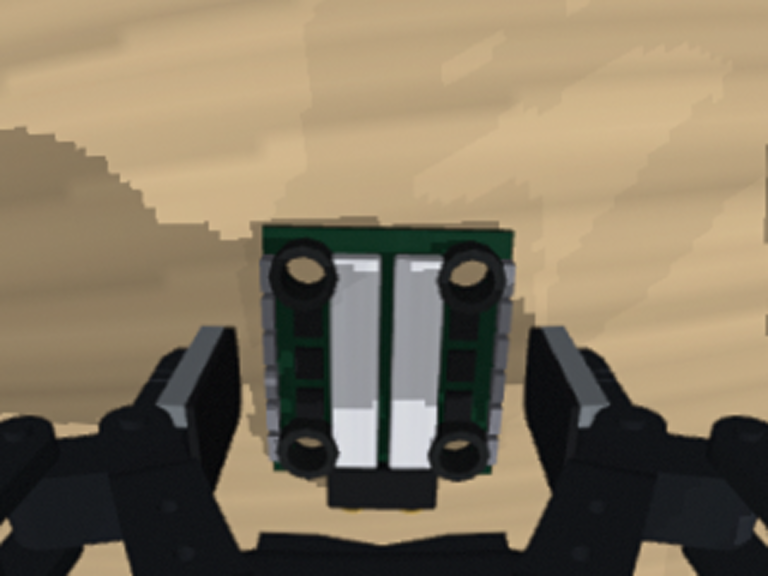

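Call:
drive_tool:
  deltas: "0 0 0.003 0 0.062; 0 0 0.006 0 0.062; 0 0 0.006 0 0.056; 0 0 0.006 0 0.05; 0 0 0.006 0 0.045; 0 0 0.006 0 0.045; 0 0 0.006 0 0.045; 0 0 0.006 0 0.045"

```text
clock: 9.3
eef_pos: [612.6, -64.4, -42.0]
tool_rot: [3.142, 0.001, 3.03]
force: [-1.7, -0.1, 7.8]
width: 50.4
```

```bash
python3 look.py pb4 90,330,100,420 2.4
```

```text
t 9.3 pos [612.6 -64.4 -42. ] rot [3.1416e+00 1.1000e-03 3.0304e+00] F [-1.7 -0.1  7.8] w 50.4 q [ 0.06  0.9   0.    1.76 -0.01  0.48  1.52]
n 20699 maxz [-41.2 -41.2 -41.2 -41.2 -41.1 -41.1 -41.1 -40.9 -40.9 -40.7]
```

View pics/pb4.png

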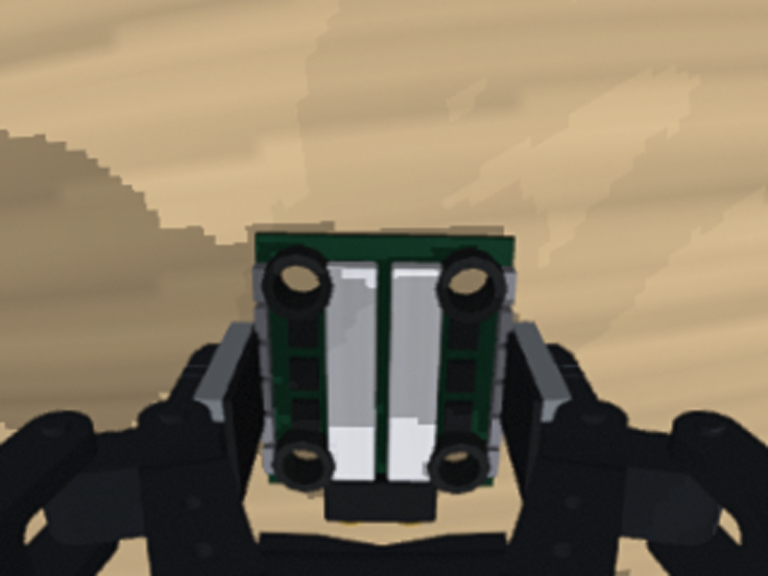

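Call:
drive_tool:
  deltas: "0 0 -0.002 0 0.045; 0 0 -0.01 0 0.045; 0 0 -0.04 0 0.045; 0 0 -0.09 0 0.045; 0 0 -0.13 0 0.045; 0 0 -0.15 0 0.045; 0 0 -0.15 0 0.045; 0 0 -0.15 0 0.045"

```text
clock: 10.35
eef_pos: [611.1, -64.2, 106.0]
tool_rot: [-3.142, -0.002, 3.031]
force: [0.5, 0.6, 0.2]
width: 50.3
```

```bash
python3 look.py pb5 90,330,100,420 2.4; python3 -c "
from h import *
shot('scene','s3',3,(80,270,140,390))"
```

```text
t 10.35 pos [611.1 -64.2 106. ] rot [-3.1415e+00 -1.9000e-03  3.0305e+00] F [0.5 0.6 0.2] w 50.3 q [ 0.05  0.68  0.01  1.7  -0.01  0.76  1.53]
n 13154 maxz [-43.4 -43.4 -43.3 -43.3 -43.2 -43.2 -43.1 -43.  -43.  -42.9]
```

View pics/pb5.png

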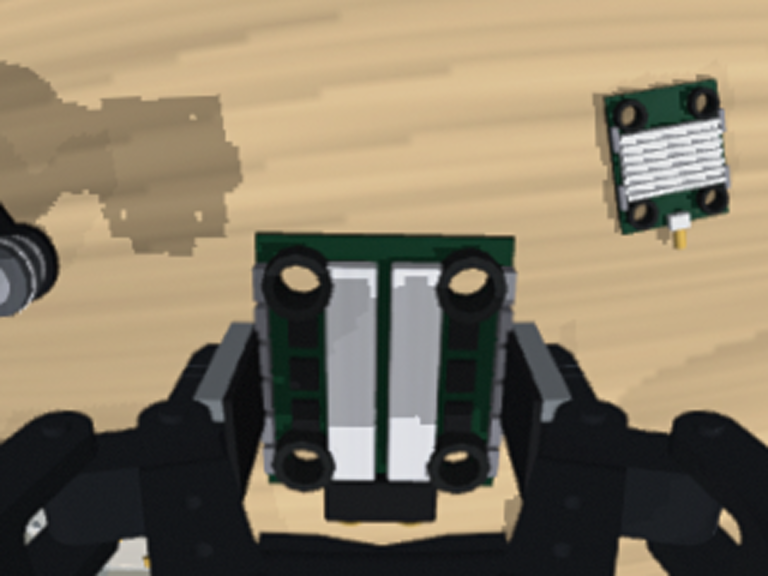

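View pics/s3.png

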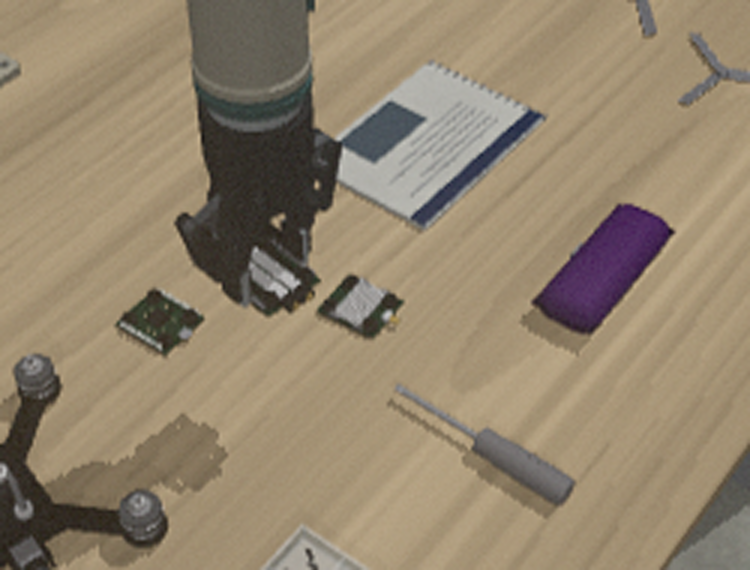

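```bash
python3 bo.py pb5 612.0 -64.9 -0.113 148 170,320,180,340 4.5 
```

```text
tool xy [-1.17 -0.57] dyaw -0.11
```

View pics/pb5_o.png

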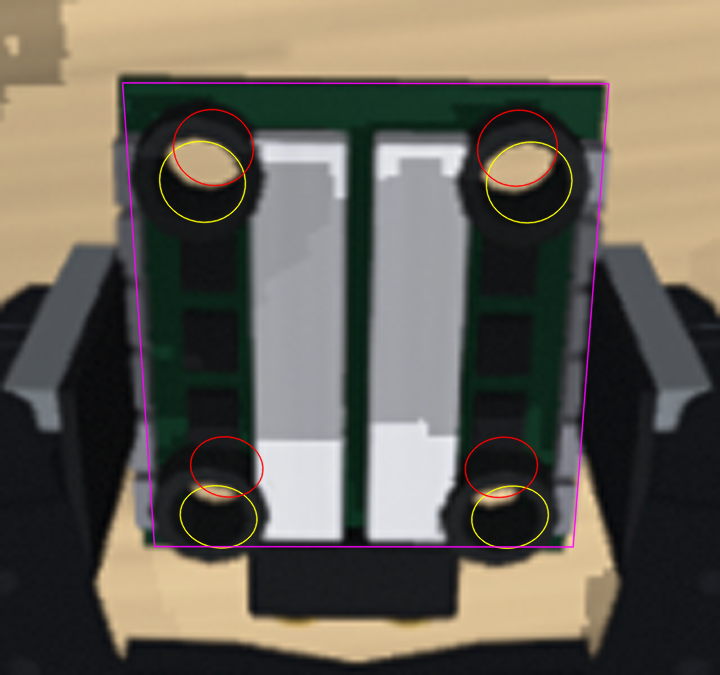

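```bash
cat > fz.py <<'E'
from fit import *
import pickle,sys
def fz(n,pts,q,sc,off,x0):
    p,s=pickle.load(open(n+".pkl","rb")); uv=(np.array(q,float)+.5)/sc-.5+off
    M=R.from_euler("xyz",s["tool_rot"]).as_matrix()
    pts=np.array(pts,float)
    for free in (0,1):
        def f(v):
            P=pts.copy(); P[:,2]+= v[3] if free else x0[3]
            return (proj(p,place(v[0],v[1],v[2],P))-uv).ravel()
        r=LS(f,x0); t=M.T@(np.array([r.x[0],r.x[1],0])-s["eef_pos"])
        print("world",np.round(r.x,3),"toolxy",np.round(t[:2],2),"dyaw",round(np.degrees((r.x[2]-(s["tool_rot"][2]-np.pi)+np.pi)%(2*np.pi)-np.pi),2),"rms",round(np.sqrt(np.mean(r.fun**2)),2))
E
python3 - <<'E'
from fz import *
C=[(-30,-26,0),(-30,26,0),(30,26,0),(30,-26,0)]
fz("pb5",C,[(120,77),(607,84),(567,551),(149,546)],4.5,[180,170],[612,-65,-.113,153])
E
```

```text
world [ 6.11893e+02 -6.53160e+01 -1.23000e-01  1.53000e+02] toolxy [-1.11 -1.  ] dyaw -0.67 rms 0.38
world [ 6.11594e+02 -6.52840e+01 -1.23000e-01  1.53711e+02] toolxy [-0.81 -1.  ] dyaw -0.67 rms 0.28
```

Call:
drive_tool:
  deltas: "0.014 -0.047 0 2 0.045; 0.028 -0.094 0 4 0.045; 0.042 -0.141 0 6 0.045; 0.057 -0.188 0.01 7 0.045; 0.071 -0.235 0.03 7 0.045; 0.071 -0.235 0.055 7 0.045; 0.071 -0.235 0.055 7 0.045; 0.071 -0.235 0.055 7 0.045; 0.071 -0.235 0.055 7 0.045"

```text
clock: 11.58
eef_pos: [516.6, -289.3, 52.7]
tool_rot: [-3.142, 0.002, 2.91]
force: [0.2, -0.4, -0.1]
width: 50.5
```

```bash
python3 look.py d1 170,320,180,340 4.5
```

```text
t 11.57 pos [ 516.6 -289.3   52.7] rot [-3.1416e+00  1.5000e-03  2.9100e+00] F [ 0.2 -0.4 -0.1] w 50.5 q [ 0.46  0.73  0.01  1.8  -0.01  0.61  1.81]
n 13434 maxz [-6.5 -6.4 -6.1 -5.9 -5.7 -5.6 -5.6 -5.2 -5.2 -5. ]
```

View pics/d1.png

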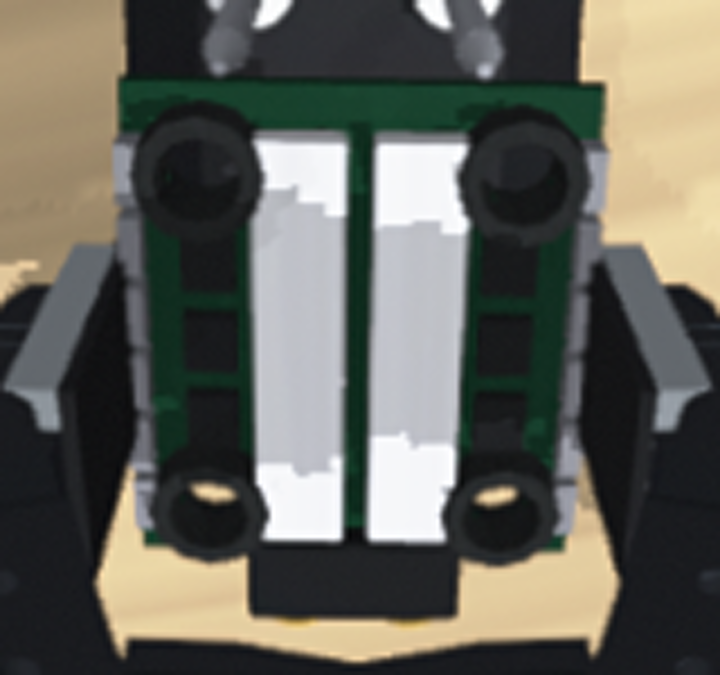

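```bash
cat > pair.py <<'E'
from fz import *
def pair(n,tipq,C,zc,cq,sc,off):
    p,s=pickle.load(open(n+".pkl","rb"))
    g=[515,-291,-.24]
    a=fit(p,s,[(-21,-17,71),(-21,17,71)],(np.array(tipq,float)+.5)/sc-.5+off,g)
    fz(n,C,cq,sc,off,g+[zc])
    return a
E
python3 - <<'E'
from pair import *
C=[(-30,-26,0),(-30,26,0),(30,26,0),(30,-26,0)]
pair("d1",[(219,72),(484,75)],C,52.7+42+5,[(120,79),(606,84),(565,551),(146,546)],4.5,[180,170])
E
```

```text
world [ 5.15207e+02 -2.91468e+02 -2.43000e-01] tool xy [ 0.94 -2.38] dyaw_world deg -0.66 rms 0.01
world [ 5.17307e+02 -2.90690e+02 -2.45000e-01  9.97000e+01] toolxy [-0.93 -1.14] dyaw -0.75 rms 0.39
world [ 5.16985e+02 -2.90614e+02 -2.45000e-01  1.00476e+02] toolxy [-0.6  -1.14] dyaw -0.75 rms 0.27
```

Call:
drive_tool:
  deltas: "0.0017 -0.0012 0.01 0 0.045; 0.0017 -0.0012 0.018 0 0.045; 0.0017 -0.0012 0.018 0 0.045; 0.0017 -0.0012 0.018 0 0.045; 0.0017 -0.0012 0.018 0 0.045"

```text
clock: 12.25
eef_pos: [513.7, -290.9, 34.1]
tool_rot: [-3.142, 0.0, 2.908]
force: [0.9, -0.6, -0.1]
width: 50.1
```

```bash
python3 look.py d2 150,310,180,340 4
```

```text
t 12.25 pos [ 513.7 -290.9   34.1] rot [-3.1415e+00  4.0000e-04  2.9083e+00] F [ 0.9 -0.6 -0.1] w 50.1 q [ 0.46  0.75  0.01  1.82 -0.01  0.57  1.82]
n 13401 maxz [-6.2 -6.2 -6.2 -6.2 -5.9 -5.7 -5.7 -5.6 -5.2 -5. ]
```

View pics/d2.png

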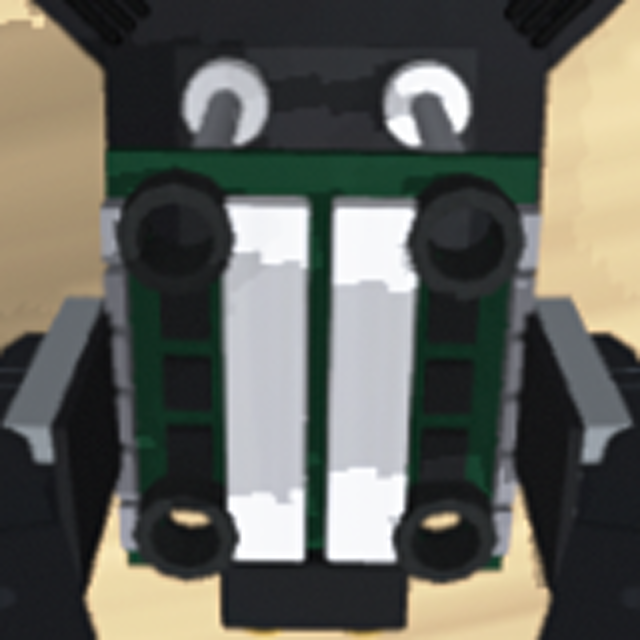

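```bash
cat > dov.py <<'E'
import sys
from fz import *
n=sys.argv[1]; x,y,yaw=map(float,sys.argv[2:5]); crop=tuple(map(int,sys.argv[5].split(","))); sc=float(sys.argv[6])
p,s=pickle.load(open(n+".pkl","rb")); L=[]
for h in HX:
    for k in (-3,3): L.append((place(x,y,yaw,[(h[0],h[1]+k,22),(h[0],h[1]+k,62)]),(0,255,255),False))
    L.append((place(x,y,yaw,circ(*h,3,22)),(0,255,0),True))
    L.append((place(x,y,yaw,circ(*h,3,62)),(0,0,255),True))
    L.append((place(x,y,yaw,circ(*h,.5,71)),(0,0,255),True))
overlay(p,L,n+"_d",crop,sc)
E
python3 dov.py d2 515.2 -291.4 -0.242 150,310,180,340 4
```

```text
(no output)
```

View pics/d2_d.png

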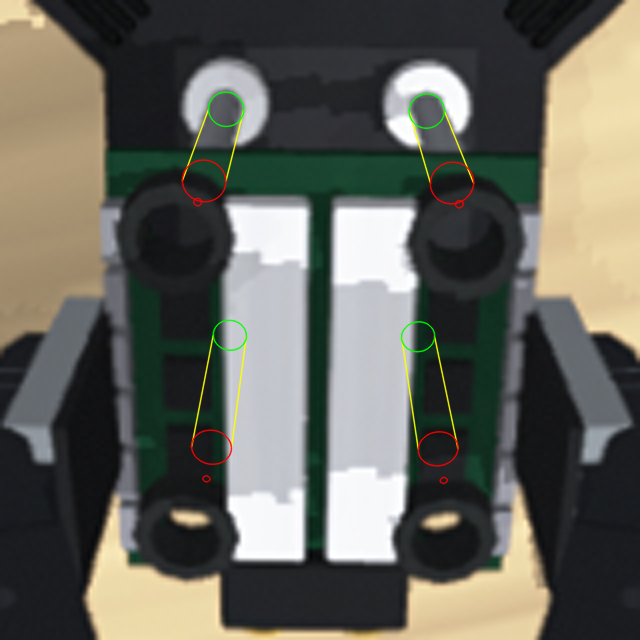

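```bash
python3 - <<'E'
from fz import *
C=[(-30,-26,0),(-30,26,0),(30,26,0),(30,-26,0)]
fz("d2",C,[(107,151),(541,153),(502,568),(129,563)],4,[180,150],[515,-291,-.24,34+47])
s=pickle.load(open("d2.pkl","rb"))[1]
M=R.from_euler("xyz",s["tool_rot"]).as_matrix();print(M.T@(np.array([515.2,-291,0])-s["eef_pos"]))
st()
E
python3 look.py d3 150,310,180,340 4; python3 look.py d4 150,310,180,340 4;
```

```text
world [ 5.14344e+02 -2.92121e+02 -2.48000e-01  8.10000e+01] toolxy [-0.89 -1.08] dyaw -0.82 rms 0.37
world [ 5.14078e+02 -2.92058e+02 -2.48000e-01  8.16430e+01] toolxy [-0.62 -1.08] dyaw -0.82 rms 0.3
[-1.46255973  0.20405753 34.08599117]
t 12.3 pos [ 513.7 -290.9   34.1] rot [-3.1415e+00  5.0000e-04  2.9083e+00] F [ 0.6  0.1 -0.9] w 50.0 q [ 0.46  0.75  0.01  1.82 -0.01  0.57  1.82]
t 12.3 pos [ 513.7 -290.9   34.1] rot [-3.1415e+00  5.0000e-04  2.9083e+00] F [ 0.6  0.1 -0.9] w 50.0 q [ 0.46  0.75  0.01  1.82 -0.01  0.57  1.82]
n 13367 maxz [-5.6 -5.6 -5.5 -5.5 -5.4 -5.4 -5.3 -5.3 -5.2 -5.2]
t 12.35 pos [ 513.6 -290.9   34.1] rot [-3.1415e+00  4.0000e-04  2.9082e+00] F [ 0.2 -0.4 -1.8] w 50.0 q [ 0.46  0.75  0.01  1.82 -0.01  0.57  1.82]
n 13393 maxz [-5.8 -5.7 -5.7 -5.5 -5.3 -5.3 -5.2 -5.  -5.  -5. ]
```

Call:
drive_tool:
  deltas: "-0.0007 0.0012 0 0 0.045; -0.0007 0.0012 0 0 0.045; -0.0007 0.0012 0 0 0.045; -0.0007 0.0012 0 0 0.045"

```text
clock: 12.9
eef_pos: [514.4, -289.8, 33.9]
tool_rot: [3.142, -0.0, 2.908]
force: [0.2, -0.1, 0.8]
width: 50.0
```

```bash
python3 look.py d5 150,310,180,340 4; python3 dov.py d5 515.2 -291.1 -0.242 150,310,180,340 4; python3 - <<'E'
from fz import *
s=pickle.load(open("d5.pkl","rb"))[1]
M=R.from_euler("xyz",s["tool_rot"]).as_matrix();print(M.T@(np.array([515.2,-291.1,0])-s["eef_pos"]))
E
```

```text
t 12.9 pos [ 514.4 -289.8   33.9] rot [ 3.1416e+00 -1.0000e-04  2.9083e+00] F [ 0.2 -0.1  0.8] w 50.0 q [ 0.46  0.75  0.01  1.82 -0.01  0.57  1.81]
n 13403 maxz [-6.3 -6.2 -6.2 -6.1 -5.9 -5.9 -5.7 -5.4 -5.4 -5.4]
[-1.10661273 -1.11709707 33.8952145 ]
```

View pics/d5_d.png

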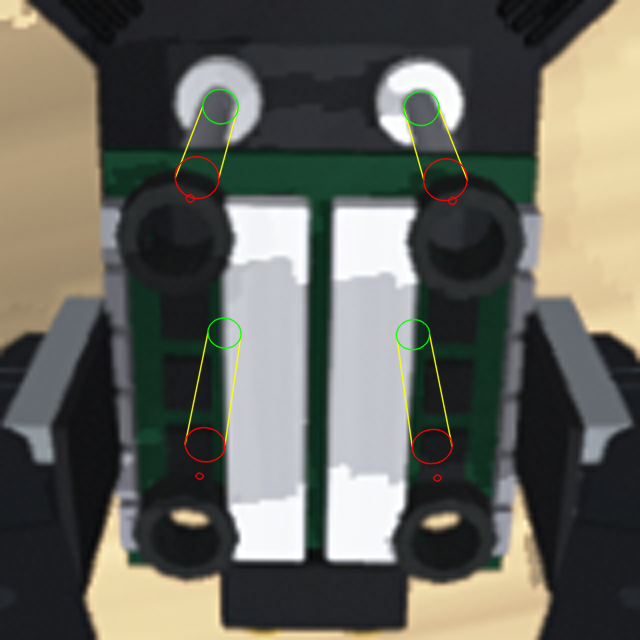

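Call:
drive_tool:
  deltas: "0 0 0.004 0 0.045; 0 0 0.008 0 0.045; 0 0 0.012 0 0.045; 0 0 0.016 0 0.045; 0 0 0.016 0 0.045"

```text
clock: 13.58
eef_pos: [514.1, -289.6, 17.4]
tool_rot: [3.141, -0.001, 2.908]
force: [-0.2, -0.2, 0.1]
width: 49.9
```

```bash
python3 look.py d6 150,310,180,340 4
```

```text
t 13.57 pos [ 514.1 -289.6   17.4] rot [ 3.1414e+00 -8.0000e-04  2.9083e+00] F [-0.2 -0.2  0.1] w 49.9 q [ 0.46  0.78  0.01  1.82 -0.01  0.54  1.81]
n 13939 maxz [-5. -5. -5. -5. -5. -5. -5. -5. -5. -5.]
```

View pics/d6.png

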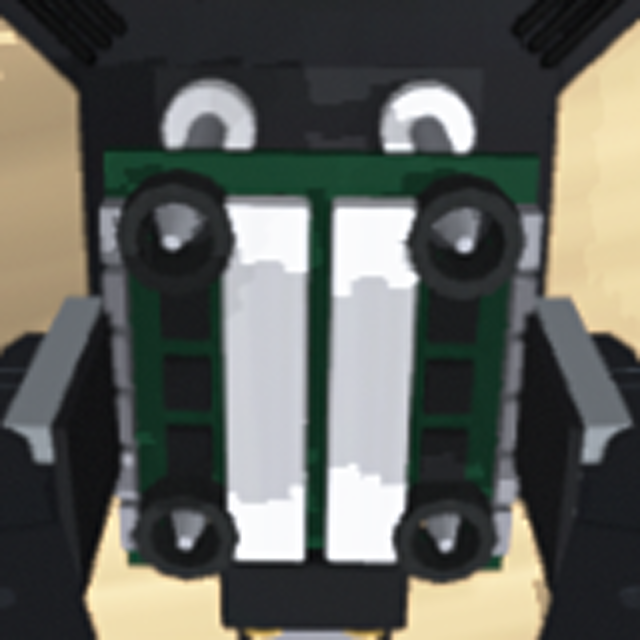

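```bash
python3 - <<'E'
from fz import *
p,s=pickle.load(open("pb5.pkl","rb")); T=(depthpts(p,True)-np.array(s["eef_pos"]))@R.from_euler("xyz",s["tool_rot"]).as_matrix()
for v in range(300,384,6): print(v,[np.round(T[v,u],0).tolist() for u in (200,230,259,290,320)])
E
```

```text
300 [[16.0, -18.0, -116.0], [-155.0, -36.0, 104.0], [-34.0, -1.0, -51.0], [-155.0, 35.0, 104.0], [17.0, 16.0, -117.0]]
306 [[17.0, -17.0, -119.0], [-165.0, -37.0, 105.0], [-37.0, -1.0, -53.0], [-165.0, 36.0, 105.0], [16.0, 15.0, -119.0]]
312 [[16.0, -17.0, -121.0], [10.0, -10.0, -113.0], [-173.0, -2.0, 104.0], [9.0, 8.0, -112.0], [16.0, 15.0, -121.0]]
318 [[16.0, -17.0, -123.0], [11.0, -10.0, -117.0], [9.0, -1.0, -115.0], [9.0, 8.0, -115.0], [16.0, 15.0, -124.0]]
324 [[16.0, -16.0, -126.0], [11.0, -9.0, -120.0], [11.0, -1.0, -119.0], [11.0, 7.0, -120.0], [17.0, 14.0, -127.0]]
330 [[17.0, -16.0, -129.0], [10.0, -9.0, -122.0], [10.0, -1.0, -121.0], [11.0, 7.0, -122.0], [16.0, 14.0, -129.0]]
336 [[19.0, -15.0, -133.0], [10.0, -9.0, -124.0], [11.0, -1.0, -125.0], [10.0, 7.0, -124.0], [19.0, 13.0, -133.0]]
342 [[18.0, -15.0, -135.0], [11.0, -9.0, -127.0], [10.0, -1.0, -126.0], [11.0, 7.0, -127.0], [19.0, 12.0, -135.0]]
348 [[19.0, -14.0, -138.0], [12.0, -8.0, -130.0], [10.0, -1.0, -128.0], [10.0, 7.0, -129.0], [19.0, 12.0, -137.0]]
354 [[19.0, -14.0, -139.0], [11.0, -8.0, -131.0], [10.0, -1.0, -130.0], [11.0, 6.0, -132.0], [20.0, 12.0, -139.0]]
360 [[19.0, -14.0, -141.0], [11.0, -8.0, -133.0], [11.0, -1.0, -133.0], [10.0, 6.0, -133.0], [18.0, 12.0, -140.0]]
366 [[nan, nan, nan], [11.0, -8.0, -135.0], [10.0, -1.0, -135.0], [10.0, 6.0, -135.0], [18.0, 11.0, -142.0]]
372 [[19.0, -13.0, -144.0], [11.0, -8.0, -137.0], [10.0, -1.0, -136.0], [12.0, 6.0, -138.0], [20.0, 11.0, -145.0]]
378 [[nan, nan, nan], [11.0, -8.0, -139.0], [11.0, -1.0, -139.0], [12.0, 6.0, -140.0], [18.0, 11.0, -145.0]]
```

Call:
drive_tool:
  deltas: "0 0 0.005 0 0.045; 0 0 0.01 0 0.045; 0 0 0.015 0 0.045; 0 0 0.015 0 0.045"

```text
clock: 14.12
eef_pos: [514.0, -289.5, 2.3]
tool_rot: [3.141, -0.001, 2.908]
force: [-1.5, -0.1, -0.1]
width: 50.1
```

Call:
drive_tool:
  deltas: "0 0 0.005 0 0.045; 0 0 0.01 0 0.045; 0 0 0.015 0 0.045; 0 0 0.018 0 0.045; 0 0 0.018 0 0.045"

```text
clock: 14.75
eef_pos: [514.3, -289.6, -15.4]
tool_rot: [3.141, -0.001, 2.908]
force: [-1.0, -0.3, -0.5]
width: 50.1
```

Call:
drive_tool:
  deltas: "0 0 0.001 0 0.045; 0 0 0.002 0 0.045; 0 0 0.003 0 0.045; 0 0 0.003 0 0.045"

```text
clock: 15.25
eef_pos: [514.4, -289.7, -18.1]
tool_rot: [3.142, -0.0, 2.908]
force: [-0.0, 0.1, -1.2]
width: 49.8
```

```bash
python3 look.py d7 130,330,150,370 3.5
```

```text
t 15.25 pos [ 514.4 -289.7  -18.1] rot [ 3.1416e+00 -1.0000e-04  2.9083e+00] F [-0.   0.1 -1.2] w 49.8 q [ 0.46  0.84  0.01  1.83 -0.01  0.47  1.81]
n 19417 maxz [-17.5 -17.4 -17.4 -17.3 -17.3 -17.1 -16.9 -16.9 -16.7 -16.5]
```

View pics/d7.png

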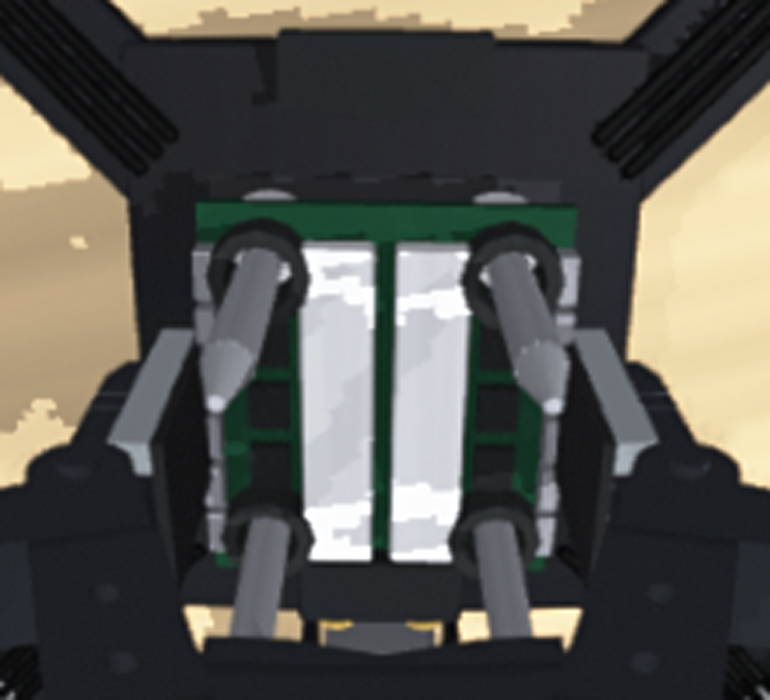

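Threaded cleanly. Final millimetres.

Call:
drive_tool:
  deltas: "0 0 0.001 0 0.045; 0 0 0.002 0 0.045; 0 0 0.002 0 0.045"

```text
clock: 15.68
eef_pos: [514.5, -289.8, -20.0]
tool_rot: [-3.142, 0.0, 2.908]
force: [0.1, 1.0, 0.4]
width: 50.1
```

Call:
drive_tool:
  deltas: "0 0 0.001 0 0.045; 0 0 0.001 0 0.045; 0 0 0.001 0 0.045"

```text
clock: 16.05
eef_pos: [514.5, -289.7, -20.1]
tool_rot: [3.142, 0.0, 2.908]
force: [-1.6, 1.1, 8.8]
width: 50.4
```

Call:
drive_tool:
  deltas: "0 0 0 0 0.054; 0 0 0 0 0.06; 0 0 0 0 0.062; 0 0 -0.02 0 0.062; 0 0 -0.06 0 0.062; 0 0 -0.1 0 0.062; 0 0 -0.12 0 0.062; 0 0 -0.12 0 0.062; 0 0 -0.12 0 0.062"

```text
clock: 17.18
eef_pos: [514.0, -289.5, 98.7]
tool_rot: [3.141, -0.001, 2.908]
force: [-0.1, -0.1, -0.6]
width: 61.9
```

```bash
python3 look.py d8 110,260,180,340 4.5
```

```text
t 17.18 pos [ 514.  -289.5   98.7] rot [ 3.1414e+00 -7.0000e-04  2.9083e+00] F [-0.1 -0.1 -0.6] w 61.9 q [ 0.46  0.66  0.01  1.78 -0.01  0.71  1.81]
n 2694 maxz [-46.5 -46.5 -46.3 -46.2 -46.2 -46.  -45.9 -45.9 -45.8 -45.6]
```

View pics/d8.png

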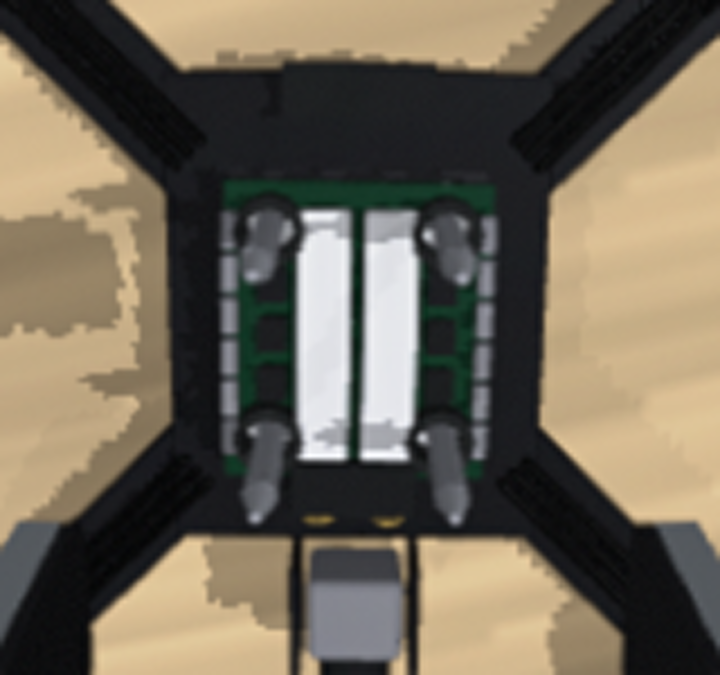

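Call:
drive_tool:
  deltas: "0.017 0.041 0 -3 0.062; 0.034 0.082 0 -6 0.062; 0.052 0.124 0 -9 0.062; 0.07 0.166 0.01 -12 0.062; 0.088 0.208 0.03 -13.7 0.062; 0.088 0.208 0.058 -13.7 0.062; 0.088 0.208 0.058 -13.7 0.062; 0.088 0.208 0.058 -13.7 0.062; 0.088 0.208 0.058 -13.7 0.062"

```text
clock: 18.35
eef_pos: [477.6, -67.9, 41.6]
tool_rot: [-3.141, 0.001, -3.137]
force: [-0.4, -0.5, 0.3]
width: 62.1
```

```bash
python3 look.py fb 110,260,180,340 4.5; python3 bo.py fb 476.7 -67.7 0.006 0 110,260,180,340 4.5
```

```text
t 18.35 pos [477.6 -67.9  41.6] rot [-3.1412e+00  1.4000e-03 -3.1373e+00] F [-0.4 -0.5  0.3] w 62.1 q [ 0.1   0.64 -0.02  2.11  0.03  0.39  1.63]
n 2748 maxz [-46.2 -46.1 -46.  -45.9 -45.8 -45.7 -45.4 -45.4 -45.3 -45.2]
tool xy [0.92 0.23] dyaw 0.1
```

View pics/fb_o.png

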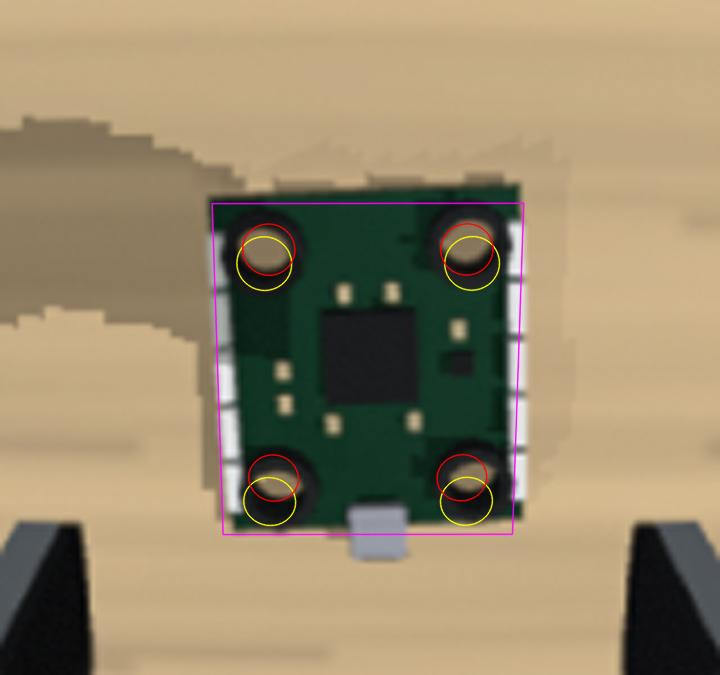

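```bash
python3 - <<'E'
from fz import *
C=[(-30,-26,0),(-30,26,0),(30,26,0),(30,-26,0)]
fz("fb",C,[(209,197),(520,186),(523,518),(233,531)],4.5,[180,110],[476,-67,0.04,5])
E
python3 bo.py fb 475.0 -67.7 0.04 0 110,260,180,340 4.5
```

```text
world [ 4.74792e+02 -6.70230e+01  4.60000e-02  5.00000e+00] toolxy [2.82 0.92] dyaw 2.39 rms 0.15
world [ 4.74763e+02 -6.70240e+01  4.60000e-02  5.10400e+00] toolxy [2.85 0.92] dyaw 2.39 rms 0.15
tool xy [2.62 0.24] dyaw 2.05
```

View pics/fb_o.png

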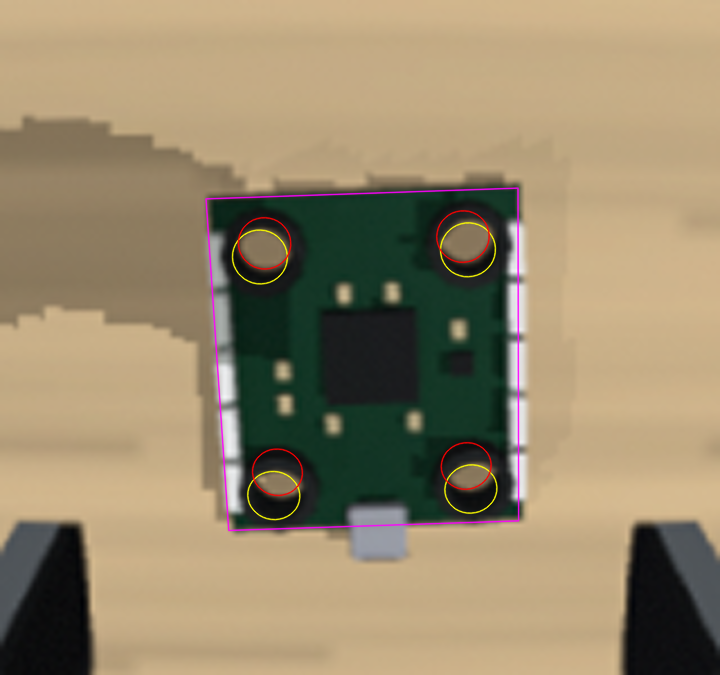

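Call:
drive_tool:
  deltas: "0.003 0.0019 0.02 -2.4 0.062; 0.003 0.0019 0.04 -2.4 0.062; 0.003 0.0019 0.06 -2.4 0.062; 0.003 0.0019 0.074 -2.4 0.062; 0.003 0.0019 0.074 -2.4 0.062; 0.003 0.0019 0.074 -2.4 0.062"

```text
clock: 19.15
eef_pos: [474.2, -65.7, -32.8]
tool_rot: [3.142, 0.001, -3.095]
force: [-0.6, 0.5, 0.3]
width: 62.0
```

```bash
python3 look.py fb2 90,330,100,420 2.4
```

```text
t 19.15 pos [474.2 -65.7 -32.8] rot [ 3.1416e+00  6.0000e-04 -3.0948e+00] F [-0.6  0.5  0.3] w 62.0 q [ 0.17  0.79 -0.13  2.14  0.4   0.23  1.31]
n 20111 maxz [-31.8 -31.8 -31.8 -31.8 -31.8 -31.8 -31.7 -31.7 -31.6 -31.6]
```

View pics/fb2.png

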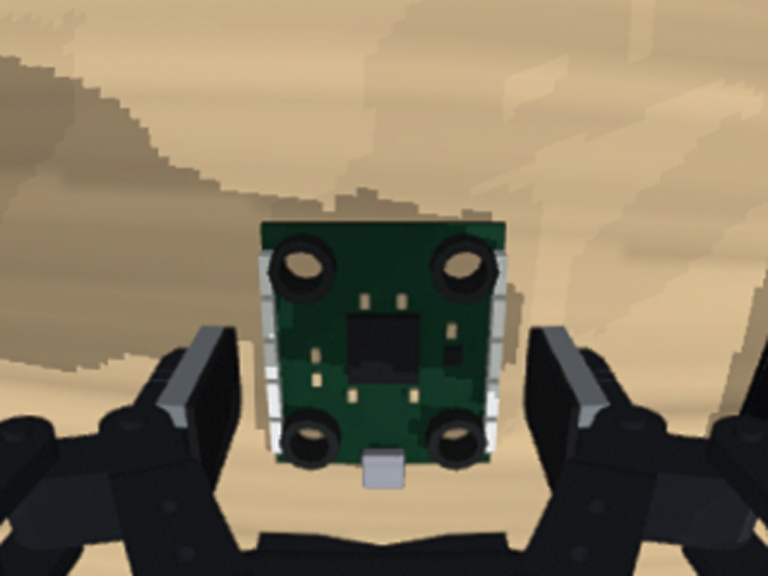

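```bash
python3 - <<'E'
from cell import ctrl
s=ctrl.read_state(); print([round(float(x),4) for x in s["qpos"]],s["tool_rot"],s["eef_pos"])
E
```

```text
[0.1645, 0.7907, -0.1268, 2.137, 0.3969, 0.2348, 1.3056] [-3.14140279e+00  8.38859913e-04 -3.09482869e+00] [474.3236996  -65.68532873 -32.67757465]
```

Call:
drive_tool:
  deltas: "0 0 0.002 0 0.062; 0 0 0.004 0 0.062; 0 0 0.004 0 0.062"

```text
clock: 19.58
eef_pos: [474.3, -65.4, -36.7]
tool_rot: [-3.141, 0.001, -3.094]
force: [1.3, -0.2, -0.4]
width: 61.8
```

```bash
python3 - <<'E'
from cell import ctrl
s=ctrl.read_state(); print([round(float(x),4) for x in s["qpos"]],s["tool_rot"],s["eef_pos"])
E
```

```text
[0.1789, 0.8, -0.1492, 2.1371, 0.4774, 0.2348, 1.2268] [-3.14124747e+00  6.97917961e-04 -3.09405946e+00] [474.27808814 -65.37667602 -36.69984106]
```

Call:
drive_tool:
  deltas: "0 0 0.003 0 0.062; 0 0 0.0055 0 0.062; 0 0 0.0055 0 0.056; 0 0 0.0055 0 0.05; 0 0 0.0055 0 0.045; 0 0 0.0055 0 0.045; 0 0 0.0055 0 0.045; 0 0 0.0055 0 0.045"

```text
clock: 20.58
eef_pos: [474.0, -65.3, -41.9]
tool_rot: [-3.141, 0.001, -3.094]
force: [-1.3, 0.1, 6.8]
width: 50.1
```

```bash
python3 look.py fb4 90,330,100,420 2.4
```

```text
t 20.57 pos [474.  -65.3 -41.9] rot [-3.1411e+00  5.0000e-04 -3.0939e+00] F [-1.3  0.1  6.8] w 50.1 q [ 0.2   0.81 -0.17  2.14  0.57  0.24  1.13]
n 20465 maxz [-41.  -41.  -41.  -41.  -41.  -41.  -41.  -40.9 -40.8 -40.7]
```

View pics/fb4.png

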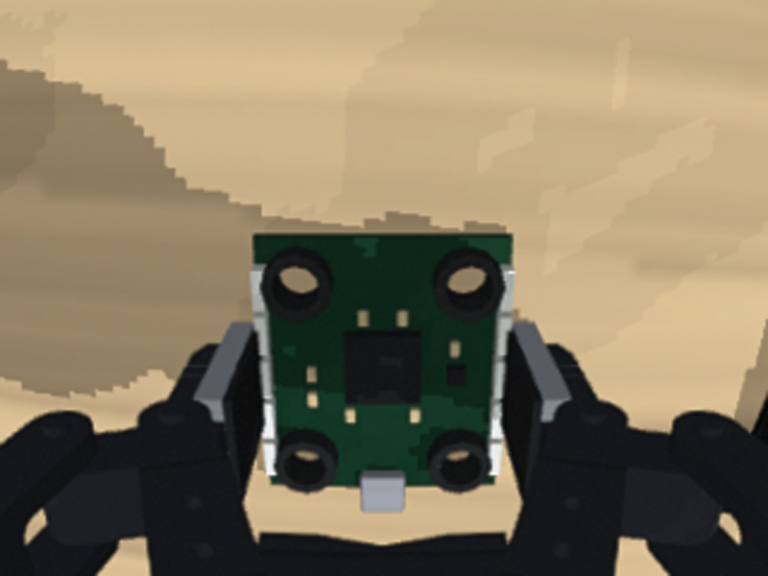

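Call:
drive_tool:
  deltas: "0 0 -0.002 0 0.045; 0 0 -0.01 0 0.045; 0 0 -0.04 0 0.045; 0 0 -0.09 0 0.045; 0 0 -0.13 0 0.045; 0 0 -0.15 0 0.045; 0 0 -0.15 0 0.045; 0 0 -0.15 0 0.045"

```text
clock: 21.62
eef_pos: [473.2, -65.3, 106.8]
tool_rot: [3.142, -0.001, -3.094]
force: [0.5, 0.5, -0.1]
width: 50.2
```

Call:
drive_tool:
  deltas: "-0.006 -0.045 0 4 0.045; -0.012 -0.09 0 8 0.045; -0.018 -0.135 0 12 0.045; -0.024 -0.181 0.01 16.8 0.045; -0.0295 -0.226 0.03 16.8 0.045; -0.0295 -0.226 0.055 16.8 0.045; -0.0295 -0.226 0.055 16.8 0.045; -0.0295 -0.226 0.055 16.8 0.045; -0.0295 -0.226 0.055 16.8 0.045; -0.0295 -0.226 0.055 16.8 0.045"

```text
clock: 22.88
eef_pos: [514.7, -289.3, 53.3]
tool_rot: [-3.141, 0.001, 2.897]
force: [0.1, 0.3, -1.0]
width: 49.9
```

```bash
python3 look.py f1 150,310,180,340 4; python3 dov.py f1 515.2 -291.1 -0.242 150,310,180,340 4
```

```text
t 22.88 pos [ 514.7 -289.3   53.3] rot [-3.1412e+00  1.3000e-03  2.8968e+00] F [ 0.1  0.3 -1. ] w 49.9 q [ 0.68  0.74 -0.35  1.8   0.38  0.66  1.44]
n 13221 maxz [-6.1 -6.  -5.7 -5.5 -5.4 -5.2 -5.2 -5.2 -5.2 -5.2]
```

View pics/f1_d.png

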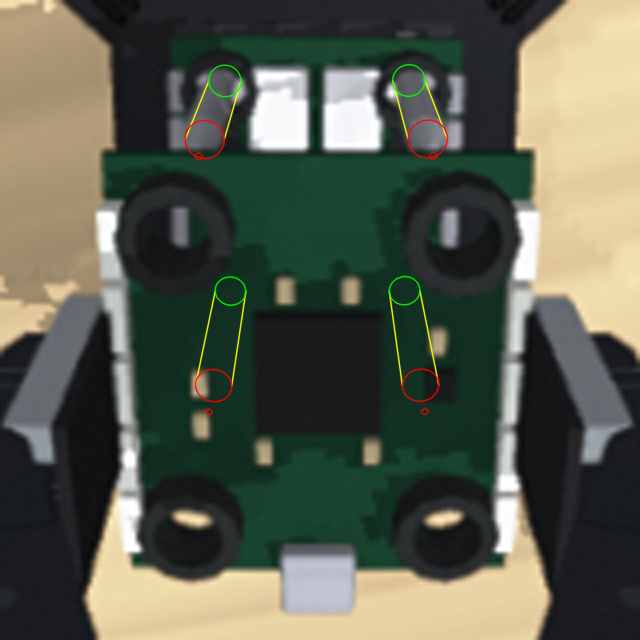

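```bash
python3 - <<'E'
from fz import *
C=[(-30,-26,0),(-30,26,0),(30,26,0),(30,-26,0)]
fz("f1",C,[(104,151),(534,152),(505,570),(133,567)],4,[180,150],[515,-291,-.24,53.3+47])
s=pickle.load(open("f1.pkl","rb"))[1]
M=R.from_euler("xyz",s["tool_rot"]).as_matrix();print(M.T@(np.array([515.2,-291.1,0])-s["eef_pos"]))
E
```

```text
world [ 5.15427e+02 -2.90682e+02 -2.46000e-01  1.00300e+02] toolxy [-0.94 -1.14] dyaw -0.09 rms 0.56
world [ 5.15106e+02 -2.90601e+02 -2.46000e-01  1.01077e+02] toolxy [-0.61 -1.14] dyaw -0.09 rms 0.49
[-0.82321183 -1.60289467 53.28136962]
```

Call:
drive_tool:
  deltas: "0 -0.0004 0.01 0 0.045; 0 -0.0004 0.018 0 0.045; 0 -0.0004 0.018 0 0.045; 0 -0.0004 0.018 0 0.045; 0 -0.0004 0.024 0 0.045; 0 -0.0004 0.03 0 0.045; 0 -0.0004 0.036 0 0.045; 0 -0.0004 0.036 0 0.045"

```text
clock: 23.92
eef_pos: [513.6, -289.7, 15.7]
tool_rot: [3.141, -0.001, 2.896]
force: [0.0, -0.1, -0.6]
width: 50.0
```

```bash
python3 look.py f2 150,310,180,340 4
```

```text
t 23.93 pos [ 513.6 -289.7   15.7] rot [ 3.1413e+00 -1.2000e-03  2.8961e+00] F [ 0.  -0.1 -0.6] w 50.0 q [ 0.66  0.8  -0.32  1.82  0.41  0.59  1.42]
n 14744 maxz [-8.7 -8.6 -8.4 -8.1 -7.4 -7.3 -7.  -6.8 -6.6 -6.1]
```

View pics/f2.png

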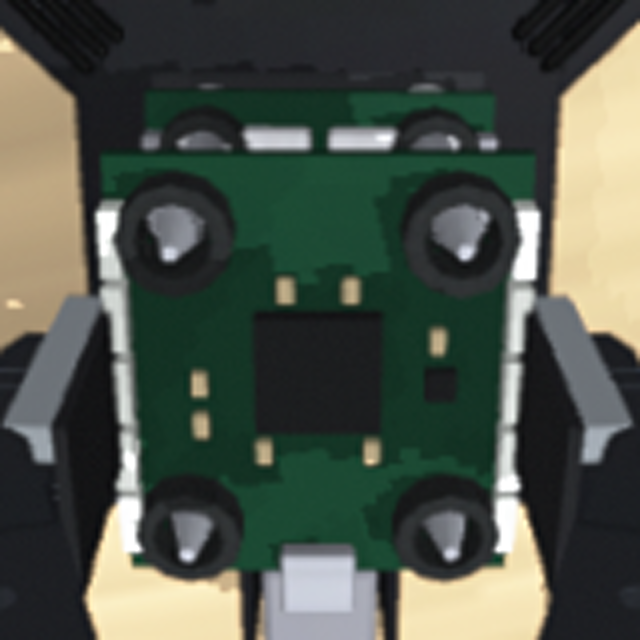

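Call:
drive_tool:
  deltas: "-0.0004 0 0.005 0 0.045; -0.0004 0 0.01 0 0.045; -0.0004 0 0.015 0 0.045; -0.0004 0 0.019 0 0.045; -0.0004 0 0.021 0 0.045; -0.0004 0 0.021 0 0.045"

```text
clock: 24.72
eef_pos: [514.4, -289.9, -4.7]
tool_rot: [3.142, -0.0, 2.896]
force: [0.7, -0.2, 0.3]
width: 50.0
```

Call:
drive_tool:
  deltas: "0 0 0.001 0 0.045; 0 0 0.002 0 0.045; 0 0 0.003 0 0.045; 0 0 0.003 0 0.045"

```text
clock: 25.22
eef_pos: [514.4, -289.9, -7.7]
tool_rot: [3.142, -0.0, 2.896]
force: [-0.1, -0.4, 0.3]
width: 50.2
```

Call:
drive_tool:
  deltas: "0 0 0.001 0 0.045; 0 0 0.001 0 0.045; 0 0 0.002 0 0.045; 0 0 0.002 0 0.045"

```text
clock: 25.72
eef_pos: [514.5, -290.0, -8.8]
tool_rot: [-3.141, 0.0, 2.896]
force: [-1.4, 0.3, 5.8]
width: 49.9
```

Call:
drive_tool:
  deltas: "0 0 0.0005 0 0.045; 0 0 0.0005 0 0.045; 0 0 0.0005 0 0.054; 0 0 0.0005 0 0.06; 0 0 0.0005 0 0.062; 0 0 -0.02 0 0.062; 0 0 -0.06 0 0.062; 0 0 -0.1 0 0.062; 0 0 -0.11 0 0.062; 0 0 -0.11 0 0.062; 0 0 -0.11 0 0.062"

```text
clock: 27.1
eef_pos: [513.3, -289.6, 99.0]
tool_rot: [3.141, -0.003, 2.896]
force: [-0.4, -0.0, -0.4]
width: 62.2
```

```bash
python3 look.py f8 110,260,180,340 4.5
```

```text
t 27.1 pos [ 513.3 -289.6   99. ] rot [ 3.1411e+00 -2.6000e-03  2.8961e+00] F [-0.4 -0.  -0.4] w 62.2 q [ 0.71  0.68 -0.38  1.77  0.35  0.76  1.47]
n 2725 maxz [-46.1 -46.1 -46.  -46.  -45.9 -45.9 -45.9 -45.9 -45.7 -45.4]
```

View pics/f8.png

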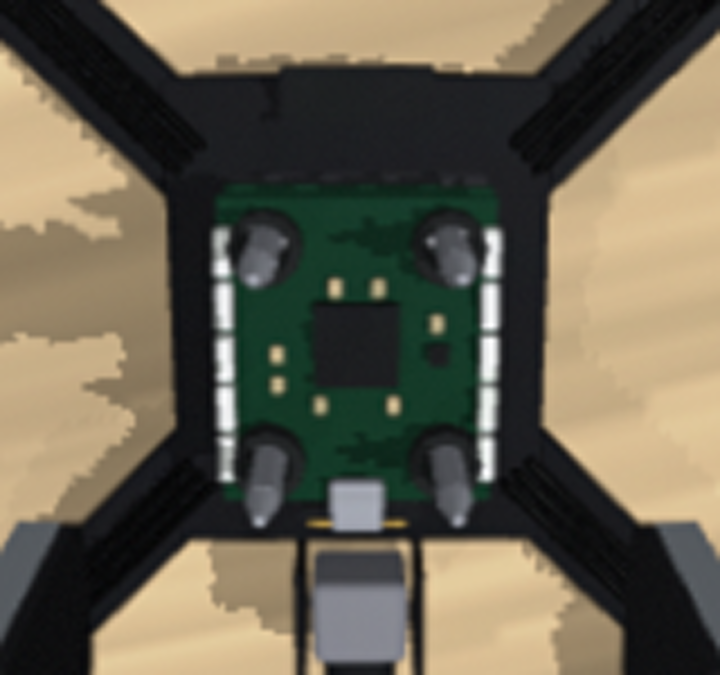

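Call:
drive_tool:
  deltas: "0 0.055 0 -3 0.062; 0 0.11 0 -6 0.062; -0.001 0.165 0 -9 0.062; -0.001 0.22 0 -12 0.062; -0.002 0.27 0 -15 0.062; -0.002 0.32 0.01 -18 0.062; -0.002 0.358 0.03 -19.4 0.062; -0.002 0.358 0.057 -19.4 0.062; -0.002 0.358 0.057 -19.4 0.062; -0.002 0.358 0.057 -19.4 0.062; -0.002 0.358 0.057 -19.4 0.062"

```text
clock: 28.52
eef_pos: [604.1, 56.2, 44.3]
tool_rot: [-3.141, 0.002, -3.05]
force: [-0.4, -0.3, -1.0]
width: 61.9
```

```bash
python3 look.py rb 110,260,180,340 4.5; python3 bo.py rb 602.5 57 0.094 0 110,260,180,340 4.5
```

```text
t 28.52 pos [604.1  56.2  44.3] rot [-3.1415e+00  1.6000e-03 -3.0497e+00] F [-0.4 -0.3 -1. ] w 61.9 q [ 0.1   0.78 -0.4   1.76  0.44  0.69  1.13]
n 2742 maxz [-46.1 -46.  -45.8 -45.6 -45.6 -45.4 -45.2 -45.1 -44.9 -44.7]
tool xy [1.63 0.98] dyaw 0.12
```

View pics/rb_o.png

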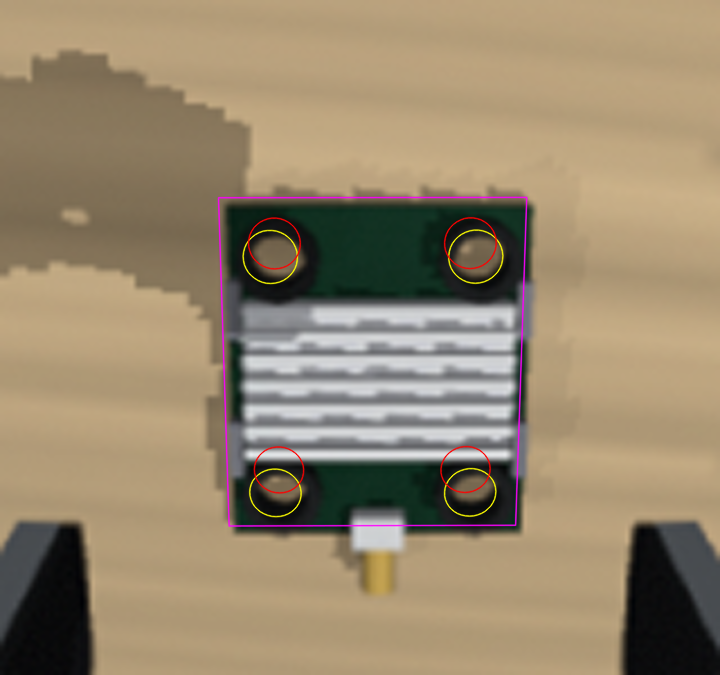

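Call:
drive_tool:
  deltas: "0.0015 0.0026 0.02 0 0.062; 0.0015 0.0026 0.04 0 0.062; 0.0015 0.0026 0.06 0 0.062; 0.0015 0.0026 0.076 0 0.062; 0.0015 0.0026 0.076 0 0.062; 0.0015 0.0026 0.076 0 0.062"

```text
clock: 29.32
eef_pos: [602.0, 59.4, -32.4]
tool_rot: [3.141, 0.001, -3.048]
force: [-0.5, -0.1, -0.5]
width: 61.9
```

```bash
python3 look.py rb2 90,330,100,420 2.4
```

```text
t 29.32 pos [602.   59.4 -32.4] rot [ 3.1414e+00  5.0000e-04 -3.0485e+00] F [-0.5 -0.1 -0.5] w 61.9 q [ 0.06  0.89 -0.33  1.78  0.5   0.55  1.07]
n 20082 maxz [-31.2 -31.1 -31.1 -31.  -31.  -31.  -30.9 -30.9 -30.7 -30.5]
```

View pics/rb2.png

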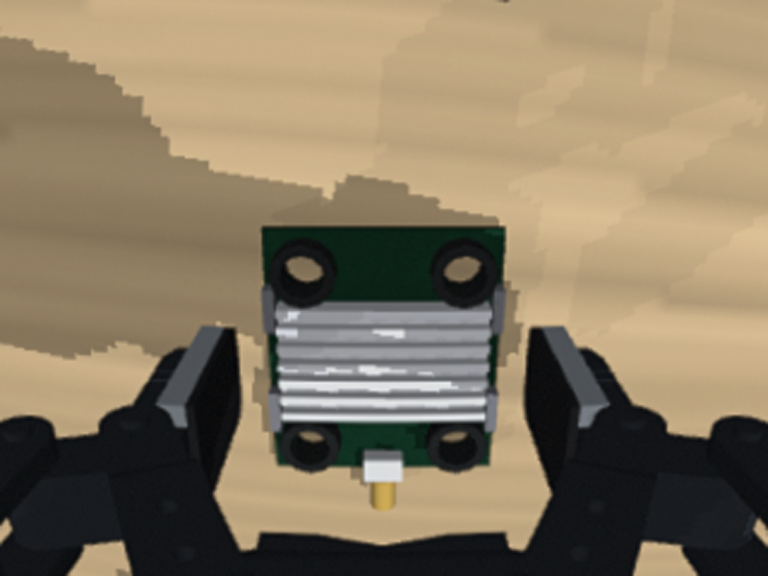

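Call:
drive_tool:
  deltas: "-0.001 0 0.004 0 0.062; -0.001 0 0.008 0 0.062; -0.001 0 0.01 0 0.062; -0.001 0 0.01 0 0.056; -0.001 0 0.01 0 0.05; -0.001 0 0.01 0 0.045; -0.001 0 0.01 0 0.045; -0.001 0 0.01 0 0.045; -0.001 0 0.01 0 0.045"

```text
clock: 30.5
eef_pos: [602.8, 59.5, -42.0]
tool_rot: [-3.142, 0.0, -3.048]
force: [-1.7, 0.7, 6.1]
width: 50.0
```

```bash
python3 look.py rb4 90,330,100,420 2.4
```

```text
t 30.5 pos [602.8  59.5 -42. ] rot [-3.1416e+00  4.0000e-04 -3.0484e+00] F [-1.7  0.7  6.1] w 50.0 q [ 0.05  0.91 -0.32  1.78  0.51  0.53  1.07]
n 20520 maxz [-41.1 -41.1 -41.  -41.  -41.  -40.9 -40.9 -40.8 -40.7 -40.6]
```

View pics/rb4.png

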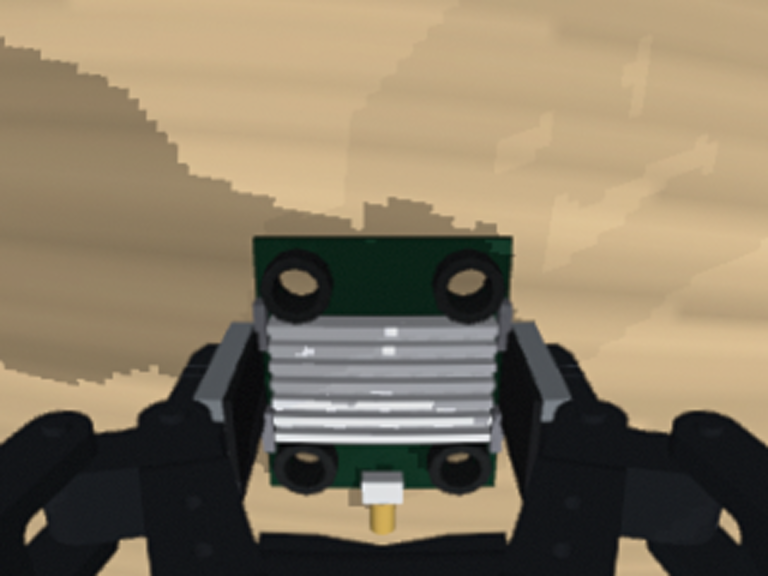

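Call:
drive_tool:
  deltas: "0 0 -0.002 0 0.045; 0 0 -0.01 0 0.045; 0 0 -0.04 0 0.045; 0 0 -0.09 0 0.045; 0 0 -0.13 0 0.045; 0 0 -0.15 0 0.045; 0 0 -0.15 0 0.045; 0 0 -0.15 0 0.045"

```text
clock: 31.55
eef_pos: [601.8, 59.0, 106.5]
tool_rot: [-3.141, -0.002, -3.049]
force: [0.2, -0.6, -1.4]
width: 50.4
```

Call:
drive_tool:
  deltas: "0.017 -0.048 0 3 0.045; 0.034 -0.097 0 6 0.045; 0.052 -0.145 0 9 0.045; 0.069 -0.194 0 12 0.045; 0.086 -0.243 0 15 0.045; 0.103 -0.291 0.01 18 0.045; 0.121 -0.34 0.03 19.4 0.045; 0.121 -0.34 0.055 19.4 0.045; 0.121 -0.34 0.055 19.4 0.045; 0.121 -0.34 0.055 19.4 0.045; 0.121 -0.34 0.055 19.4 0.045; 0.121 -0.34 0.055 19.4 0.045"

```text
clock: 33.05
eef_pos: [514.5, -290.1, 53.2]
tool_rot: [-3.141, 0.001, 2.897]
force: [-0.2, -0.4, -0.1]
width: 50.1
```

```bash
python3 look.py r1 150,310,180,340 4; python3 dov.py r1 515.2 -291.1 -0.242 150,310,180,340 4
```

```text
t 33.05 pos [ 514.5 -290.1   53.2] rot [-3.1413e+00  1.3000e-03  2.8972e+00] F [-0.2 -0.4 -0.1] w 50.1 q [ 0.69  0.75 -0.35  1.8   0.39  0.66  1.44]
n 13133 maxz [-6.4 -6.4 -6.4 -6.4 -6.4 -6.  -5.6 -5.5 -5.4 -5.2]
```

View pics/r1_d.png

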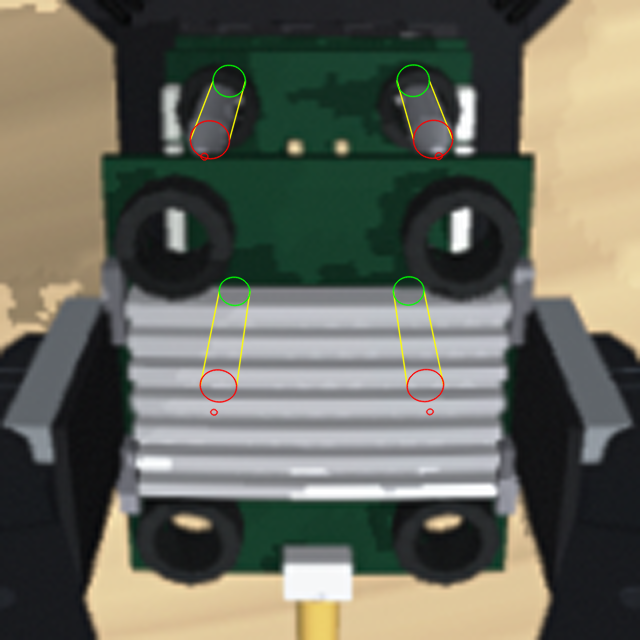

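Call:
drive_tool:
  deltas: "0 0.0002 0.01 0 0.045; 0 0.0002 0.018 0 0.045; 0 0.0002 0.018 0 0.045; 0 0.0002 0.024 0 0.045; 0 0.0002 0.03 0 0.045; 0 0.0002 0.036 0 0.045; 0 0.0002 0.036 0 0.045"

```text
clock: 33.98
eef_pos: [513.3, -290.0, 15.8]
tool_rot: [3.141, -0.001, 2.896]
force: [-0.0, 0.8, -0.4]
width: 50.5
```

```bash
python3 look.py r2 150,310,180,340 4
```

```text
t 33.98 pos [ 513.3 -290.    15.8] rot [ 3.1413e+00 -1.2000e-03  2.8961e+00] F [-0.   0.8 -0.4] w 50.5 q [ 0.67  0.8  -0.32  1.82  0.42  0.59  1.41]
n 14784 maxz [-9.2 -9.1 -9.1 -9.1 -9.1 -9.  -8.9 -8.8 -8.7 -8.4]
```

View pics/r2.png

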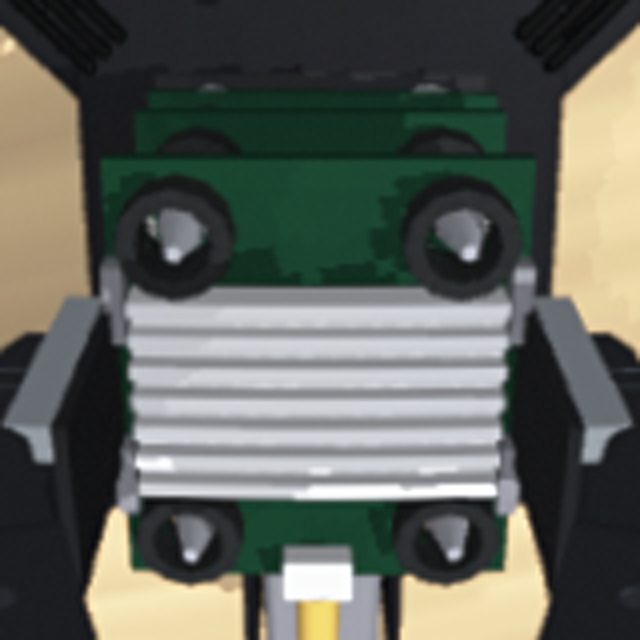

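Call:
drive_tool:
  deltas: "-0.0003 0.0004 0 0 0.045; -0.0003 0.0004 0.004 0 0.045; -0.0003 0.0004 0.008 0 0.045; -0.0003 0.0004 0.011 0 0.045; -0.0003 0.0004 0.011 0 0.045; -0.0003 0.0004 0.012 0 0.045; -0.0003 0.0004 0.012 0 0.045"

```text
clock: 34.9
eef_pos: [514.2, -289.9, 4.4]
tool_rot: [3.142, -0.0, 2.896]
force: [-0.5, 0.6, -0.4]
width: 50.1
```

Call:
drive_tool:
  deltas: "0 0 0.001 0 0.045; 0 0 0.0015 0 0.045; 0 0 0.002 0 0.045; 0 0 0.002 0 0.045"

```text
clock: 35.4
eef_pos: [514.2, -289.9, 2.4]
tool_rot: [3.142, -0.0, 2.896]
force: [0.2, 0.8, -0.3]
width: 50.4
```

Call:
drive_tool:
  deltas: "0 0 0.0005 0 0.045; 0 0 0.001 0 0.045; 0 0 0.0015 0 0.045; 0 0 0.0015 0 0.045"

```text
clock: 35.9
eef_pos: [514.3, -290.0, 1.9]
tool_rot: [-3.141, 0.0, 2.896]
force: [-2.5, 0.9, 9.1]
width: 49.8
```

Call:
drive_tool:
  deltas: "0 0 0 0 0.054; 0 0 0 0 0.06; 0 0 0 0 0.062; 0 0 -0.02 0 0.062; 0 0 -0.06 0 0.062; 0 0 -0.098 0 0.062; 0 0 -0.098 0 0.062; 0 0 -0.098 0 0.062"

```text
clock: 36.9
eef_pos: [513.6, -289.9, 98.3]
tool_rot: [-3.142, -0.001, 2.896]
force: [0.3, 1.0, -0.4]
width: 61.8
```

```bash
python3 look.py r8 110,260,180,340 4.5
```

```text
t 36.9 pos [ 513.6 -289.9   98.3] rot [-3.1416e+00 -1.1000e-03  2.8960e+00] F [ 0.3  1.  -0.4] w 61.8 q [ 0.71  0.68 -0.39  1.77  0.35  0.76  1.47]
n 2692 maxz [-46.8 -46.7 -46.6 -46.6 -46.5 -46.5 -46.5 -46.4 -46.  -44.9]
```

View pics/r8.png

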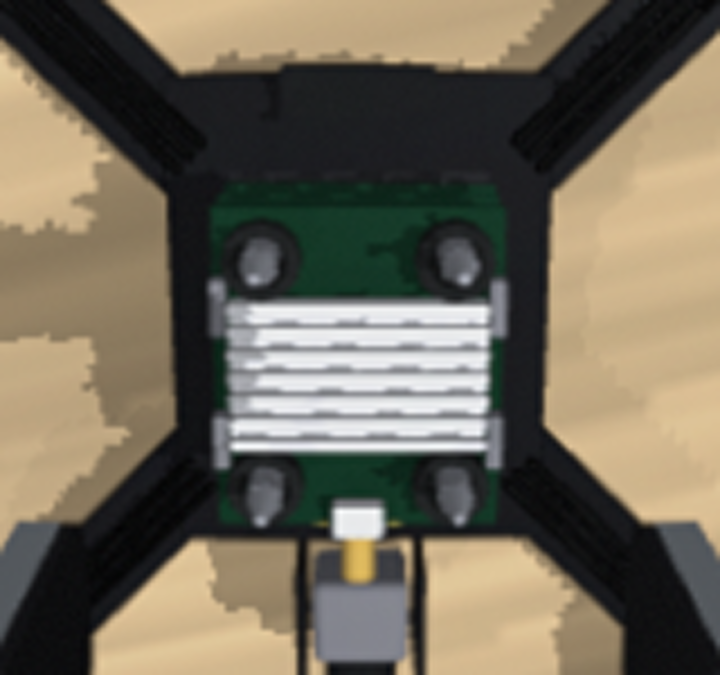

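Call:
drive_tool:
  deltas: "0.017 0.047 0 -1 0.062; 0.034 0.094 0 -2 0.062; 0.051 0.14 0 -3 0.062; 0.069 0.187 0 -4 0.062; 0.086 0.234 0 -5 0.062; 0.103 0.281 0 -6 0.062; 0.12 0.328 0.015 -7.2 0.062; 0.12 0.328 0.038 -7.2 0.062; 0.12 0.328 0.038 -7.2 0.062; 0.12 0.328 0.038 -7.2 0.062; 0.12 0.328 0.038 -7.2 0.062"

```text
clock: 38.33
eef_pos: [478.0, 56.6, 61.4]
tool_rot: [3.142, 0.001, 3.02]
force: [0.4, 1.0, -0.7]
width: 61.8
```

```bash
python3 look.py tp 110,270,170,340 4; python3 bo.py tp 477 56 -0.12 0 110,270,170,340 4 plate
```

```text
t 38.33 pos [478.   56.6  61.4] rot [3.1415e+00 8.0000e-04 3.0200e+00] F [ 0.4  1.  -0.7] w 61.8 q [ 0.04  0.62 -0.32  2.09  0.41  0.49  0.87]
n 2751 maxz [-45.9 -45.8 -45.8 -45.8 -45.7 -45.6 -45.6 -45.4 -44.9 -44.7]
tool xy [ 0.99 -0.74] dyaw 0.09
```

View pics/tp_o.png

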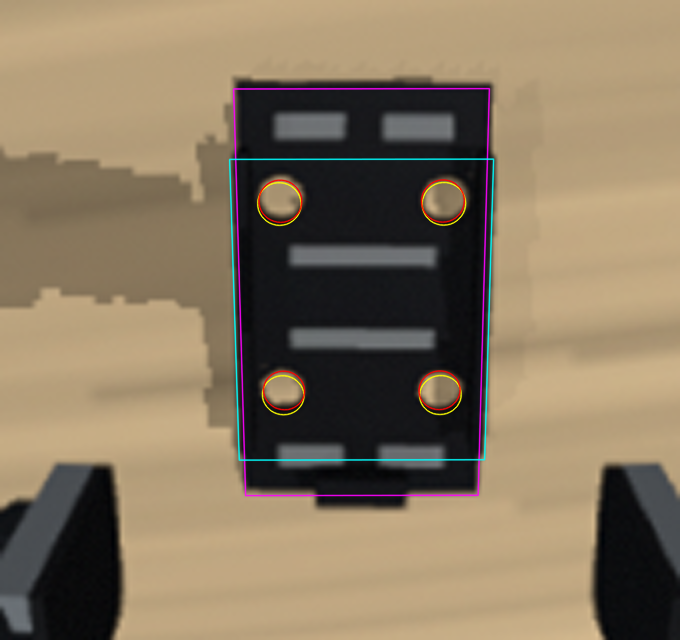

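View pics/tp.png

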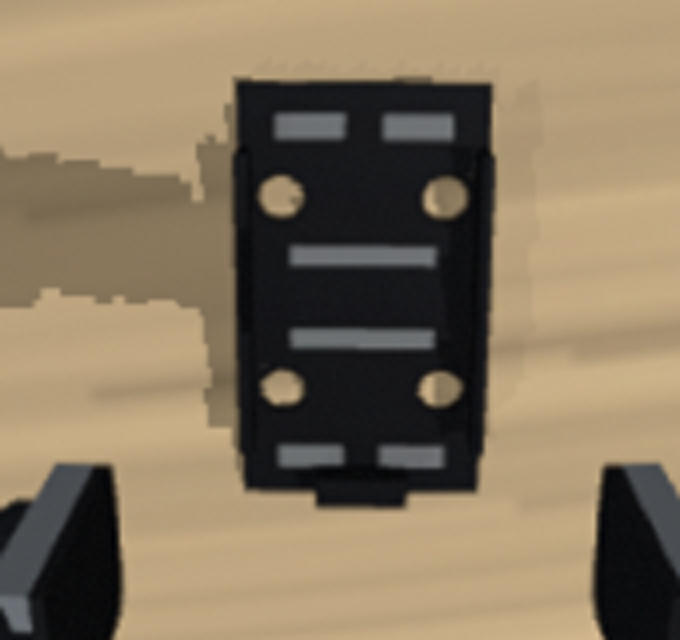

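Call:
drive_tool:
  deltas: "0.0025 0.0005 0.02 0.5 0.062; 0.0025 0.0005 0.04 0.5 0.062; 0.0025 0.0005 0.06 0.5 0.062; 0.0025 0.0005 0.08 0.5 0.062; 0.0025 0.0005 0.092 0.5 0.062; 0.0025 0.0005 0.092 0.5 0.062; 0.0025 0.0005 0.092 0.5 0.062"

```text
clock: 39.25
eef_pos: [475.6, 58.2, -30.5]
tool_rot: [3.141, 0.001, 3.013]
force: [0.6, 0.2, 0.4]
width: 61.8
```

```bash
python3 look.py tp2 90,330,100,420 2.4
```

```text
t 39.25 pos [475.6  58.2 -30.5] rot [3.1412e+00 9.0000e-04 3.0128e+00] F [0.6 0.2 0.4] w 61.8 q [-0.06  0.79 -0.18  2.14  0.52  0.26  0.75]
n 19516 maxz [-29.5 -29.4 -29.4 -29.4 -29.4 -29.4 -29.4 -29.3 -29.2 -28.9]
```

View pics/tp2.png

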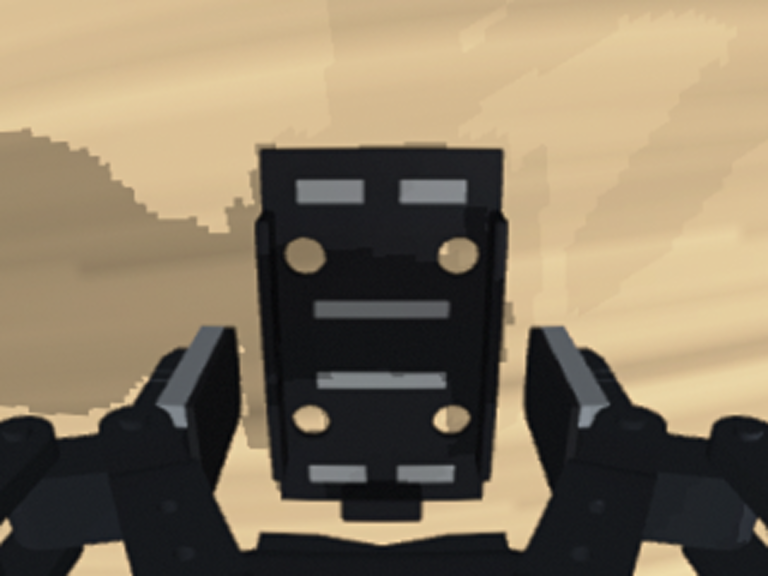

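Call:
drive_tool:
  deltas: "0 0 0.004 0 0.062; 0 0 0.008 0 0.062; 0 0 0.0105 0 0.062; 0 0 0.0105 0 0.056; 0 0 0.0105 0 0.05; 0 0 0.0105 0 0.045; 0 0 0.0105 0 0.045; 0 0 0.0105 0 0.045; 0 0 0.0105 0 0.045"

```text
clock: 40.42
eef_pos: [475.0, 58.2, -41.4]
tool_rot: [-3.142, 0.0, 3.013]
force: [-1.8, 0.4, 5.8]
width: 50.6
```

```bash
python3 look.py tp4 130,310,170,350 3.5
```

```text
t 40.42 pos [475.   58.2 -41.4] rot [-3.1415  0.      3.0131] F [-1.8  0.4  5.8] w 50.6 q [-0.05  0.81 -0.19  2.14  0.6   0.24  0.67]
n 20072 maxz [-40.6 -40.5 -40.5 -40.4 -40.4 -40.4 -40.4 -40.3 -40.3 -40.3]
```

View pics/tp4.png

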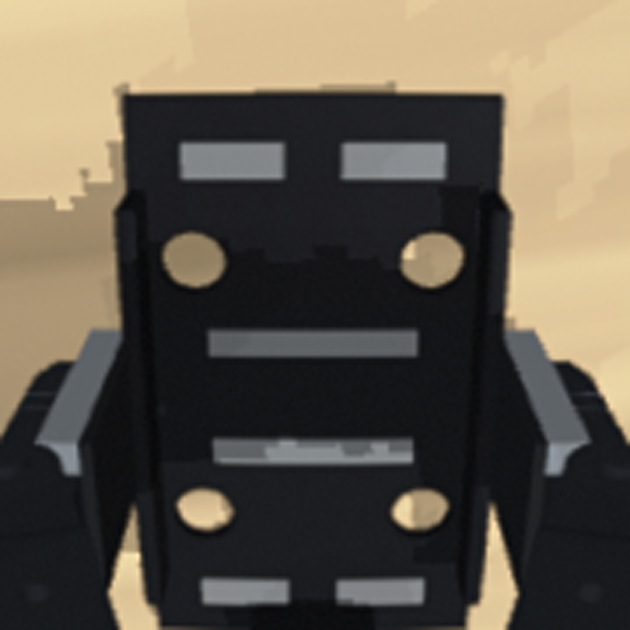

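```bash
python3 - <<'E'
from fz import *
C=[(-21,-17,0),(-21,17,0),(21,-17,0),(21,17,0)]
fz("tp4",C,[(194,260),(432,260),(205,510),(420,510)],3.5,[170,130],[476,57,-.12,2])
fz("tp4",[(-45,-26,0),(-45,26,0)],[(123,95),(503,95)],3.5,[170,130],[476,57,-.12,3])
E
```

```text
world [ 4.76125e+02  5.66520e+01 -1.30000e-01  2.00000e+00] toolxy [-1.29 -1.41] dyaw -0.06 rms 0.11
world [ 4.76014e+02  5.66670e+01 -1.30000e-01  2.24200e+00] toolxy [-1.18 -1.41] dyaw -0.06 rms 0.1
world [ 4.75971e+02  5.67150e+01 -1.28000e-01  3.00000e+00] toolxy [-1.13 -1.37] dyaw 0.01 rms 0.11
world [ 4.76041e+02  5.67050e+01 -1.28000e-01  2.60100e+00] toolxy [-1.2  -1.37] dyaw 0.01 rms 0.0
```

Call:
drive_tool:
  deltas: "0 0 -0.002 0 0.045; 0 0 -0.01 0 0.045; 0 0 -0.04 0 0.045; 0 0 -0.09 0 0.045; 0 0 -0.13 0 0.045; 0 0 -0.15 0 0.045; 0 0 -0.15 0 0.045; 0 0 -0.15 0 0.045"

```text
clock: 41.48
eef_pos: [474.4, 57.8, 107.8]
tool_rot: [-3.141, -0.001, 3.013]
force: [0.0, 0.1, 0.3]
width: 50.4
```

Call:
drive_tool:
  deltas: "-0.012 -0.048 0 1 0.045; -0.024 -0.097 0 2 0.045; -0.036 -0.145 0 3 0.045; -0.048 -0.194 0 4 0.045; -0.06 -0.243 0 5 0.045; -0.072 -0.291 0.01 6 0.045; -0.084 -0.34 0.03 6.6 0.045; -0.084 -0.34 0.055 6.6 0.045; -0.084 -0.34 0.055 6.6 0.045; -0.084 -0.34 0.055 6.6 0.045; -0.084 -0.34 0.065 6.6 0.045; -0.084 -0.34 0.065 6.6 0.045"

```text
clock: 42.98
eef_pos: [514.5, -289.2, 43.2]
tool_rot: [-3.142, -0.001, 2.899]
force: [0.3, -0.2, -0.7]
width: 50.4
```

```bash
python3 look.py t1 130,310,170,350 3.5; python3 dov.py t1 515.2 -291.1 -0.242 130,310,170,350 3.5
```

```text
t 42.98 pos [ 514.5 -289.2   43.2] rot [-3.1415e+00 -9.0000e-04  2.8988e+00] F [ 0.3 -0.2 -0.7] w 50.4 q [ 0.72  0.77 -0.42  1.8   0.47  0.67  1.36]
n 13106 maxz [-6.5 -6.4 -6.3 -6.2 -6.  -6.  -5.9 -5.7 -5.7 -5.7]
```

View pics/t1_d.png

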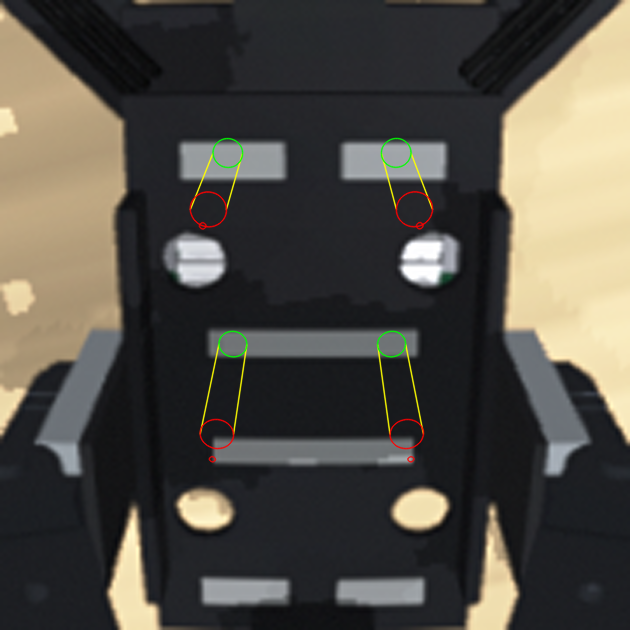

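Call:
drive_tool:
  deltas: "0 -0.0002 0.006 0 0.045; 0 -0.0002 0.011 0 0.045; 0 -0.0002 0.011 0 0.045; 0 -0.0002 0.011 0 0.045"

```text
clock: 43.52
eef_pos: [514.8, -290.0, 32.4]
tool_rot: [3.142, -0.0, 2.898]
force: [0.3, -0.7, -0.7]
width: 50.4
```

```bash
python3 look.py t2 130,310,170,350 3.5; python3 dov.py t2 515.2 -291.1 -0.242 130,310,170,350 3.5
```

```text
t 43.52 pos [ 514.8 -290.    32.4] rot [ 3.1415 -0.      2.8978] F [ 0.3 -0.7 -0.7] w 50.4 q [ 0.72  0.79 -0.41  1.81  0.48  0.65  1.35]
n 13100 maxz [-17.8 -17.8 -17.7 -17.6 -17.6 -17.3 -17.3 -17.3 -17.  -16.8]
```

View pics/t2_d.png

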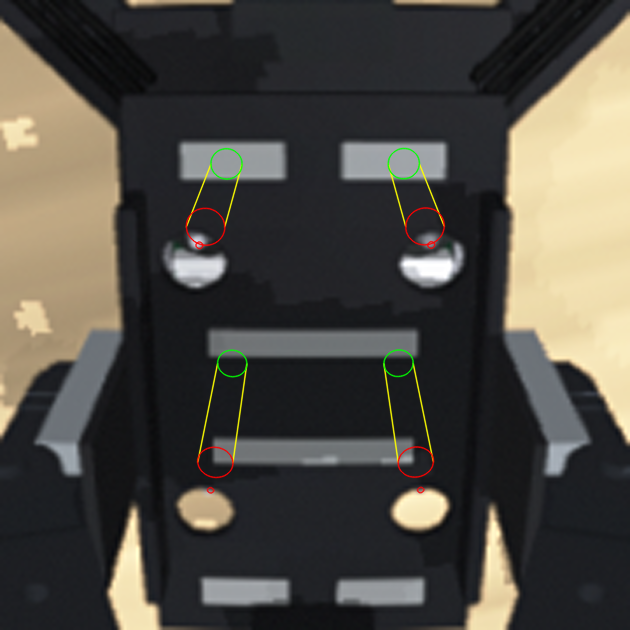

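Call:
drive_tool:
  deltas: "0.0008 0.0002 0 0 0.045; 0.0008 0.0002 0 0 0.045; 0.0008 0.0002 0.003 0 0.045; 0.0008 0.0002 0.003 0 0.045; 0.0008 0.0002 0.003 0 0.045"

```text
clock: 44.2
eef_pos: [514.0, -289.5, 29.3]
tool_rot: [3.142, -0.0, 2.898]
force: [-0.5, -0.6, -0.9]
width: 50.8
```

```bash
python3 look.py t3 130,310,170,350 3.5
```

```text
t 44.2 pos [ 514.  -289.5   29.3] rot [ 3.1415e+00 -2.0000e-04  2.8979e+00] F [-0.5 -0.6 -0.9] w 50.8 q [ 0.72  0.79 -0.4   1.81  0.49  0.64  1.35]
n 13136 maxz [-20.9 -20.8 -20.7 -20.7 -20.7 -20.7 -20.6 -20.5 -20.2 -20.2]
```

View pics/t3.png

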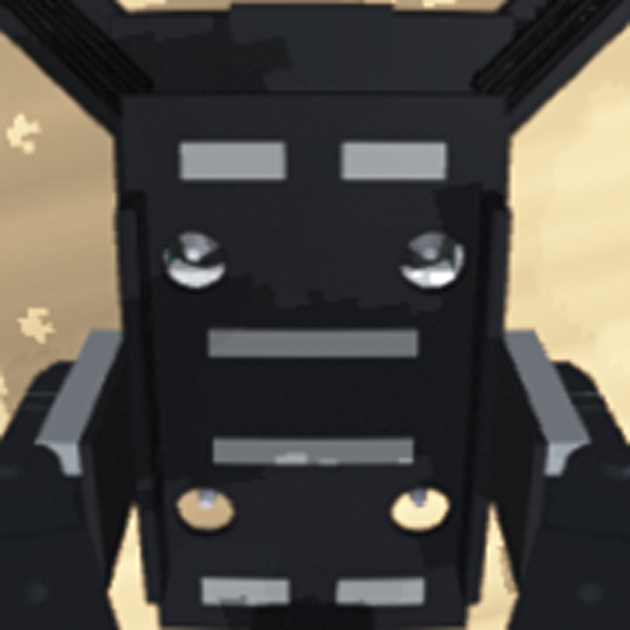

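Call:
drive_tool:
  deltas: "0.0002 0 0.004 0 0.045; 0.0002 0 0.008 0 0.045; 0.0002 0 0.011 0 0.045; 0.0002 0 0.012 0 0.045; 0.0002 0 0.012 0 0.045"

```text
clock: 44.88
eef_pos: [513.8, -289.5, 17.3]
tool_rot: [3.142, -0.0, 2.898]
force: [-0.1, 0.7, -0.5]
width: 50.3
```

```bash
python3 look.py t4 130,310,170,350 3.5
```

```text
t 44.88 pos [ 513.8 -289.5   17.3] rot [ 3.1415e+00 -2.0000e-04  2.8979e+00] F [-0.1  0.7 -0.5] w 50.3 q [ 0.71  0.81 -0.39  1.82  0.5   0.62  1.34]
n 13342 maxz [-28.6 -28.  -27.9 -27.8 -27.6 -27.3 -27.2 -27.2 -25.9 -25.8]
```

View pics/t4.png

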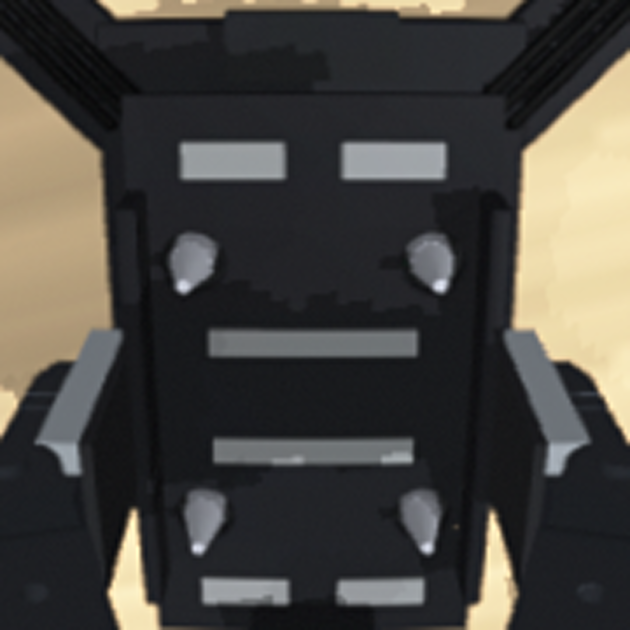

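Threaded on all four posts. Seating.

Call:
drive_tool:
  deltas: "0 0 0.001 0 0.045; 0 0 0.002 0 0.045; 0 0 0.003 0 0.045; 0 0 0.003 0 0.045"

```text
clock: 45.42
eef_pos: [513.8, -289.5, 14.3]
tool_rot: [3.142, -0.0, 2.898]
force: [0.8, 0.6, -1.0]
width: 50.4
```

Call:
drive_tool:
  deltas: "0 0 0.0005 0 0.045; 0 0 0.001 0 0.045; 0 0 0.001 0 0.045; 0 0 0.001 0 0.045"

```text
clock: 45.92
eef_pos: [513.9, -289.6, 13.7]
tool_rot: [-3.141, 0.0, 2.898]
force: [-0.4, 0.9, 3.7]
width: 49.8
```

Call:
drive_tool:
  deltas: "0 0 0.0005 0 0.045; 0 0 0.001 0 0.045; 0 0 0.001 0 0.045"

```text
clock: 46.3
eef_pos: [513.9, -289.6, 13.6]
tool_rot: [-3.141, 0.0, 2.898]
force: [-2.9, 2.0, 11.9]
width: 50.5
```

Call:
drive_tool:
  deltas: "0 0 0 0 0.054; 0 0 0 0 0.06; 0 0 0 0 0.062; 0 0 -0.02 0 0.062; 0 0 -0.06 0 0.062; 0 0 -0.1 0 0.062; 0 0 -0.1 0 0.062; 0 0 -0.1 0 0.062"

```text
clock: 47.3
eef_pos: [513.2, -289.5, 111.9]
tool_rot: [-3.141, -0.001, 2.898]
force: [-0.5, 1.2, -0.5]
width: 61.9
```

```bash
python3 look.py t8 90,290,150,370 3.5; python3 - <<'E'
from fz import *
p,s=pickle.load(open("t8.pkl","rb")); W=depthpts(p,True)
# local deck coords
c,sn=np.cos(-.242),np.sin(-.242); d=W-[515.2,-291.1,0]
X=d[...,0]*c+d[...,1]*sn; Y=-d[...,0]*sn+d[...,1]*c; Z=W[...,2]
m=(abs(X)<43)&(abs(Y)<21)&(Z>50)&(Z<66)
A=np.c_[X[m],Y[m],np.ones(m.sum())]; k=np.linalg.lstsq(A,Z[m],rcond=None)[0]
for _ in range(5):
    r=Z[m]-A@k; g=abs(r)<2; k=np.linalg.lstsq(A[g],Z[m][g],rcond=None)[0]
print("plate plane slope x,y, z0:",np.round(k,4),g.sum())
for sg in (1,-1):
    mm=(abs(X)<30)&(abs(Y*sg-25)<1.5)&(Z>58)&(Z<75); print("rail z",np.median(Z[mm]),mm.sum())
shot("scene","s9",4,(180,310,80,230)); shot("top","top9",4,(180,290,330,450))
E
```

```text
t 47.3 pos [ 513.2 -289.5  111.9] rot [-3.1415e+00 -1.0000e-03  2.8977e+00] F [-0.5  1.2 -0.5] w 61.9 q [ 0.76  0.68 -0.48  1.76  0.41  0.8   1.41]
n 2684 maxz [-46.6 -46.5 -46.5 -46.5 -46.4 -46.  -45.9 -45.9 -45.8 -45.4]
plate plane slope x,y, z0: [ 1.50000e-03 -1.70000e-03  5.89845e+01] 4563
rail z 68.88406298149809 174
rail z 68.85280802525091 213
```

View pics/t8.png

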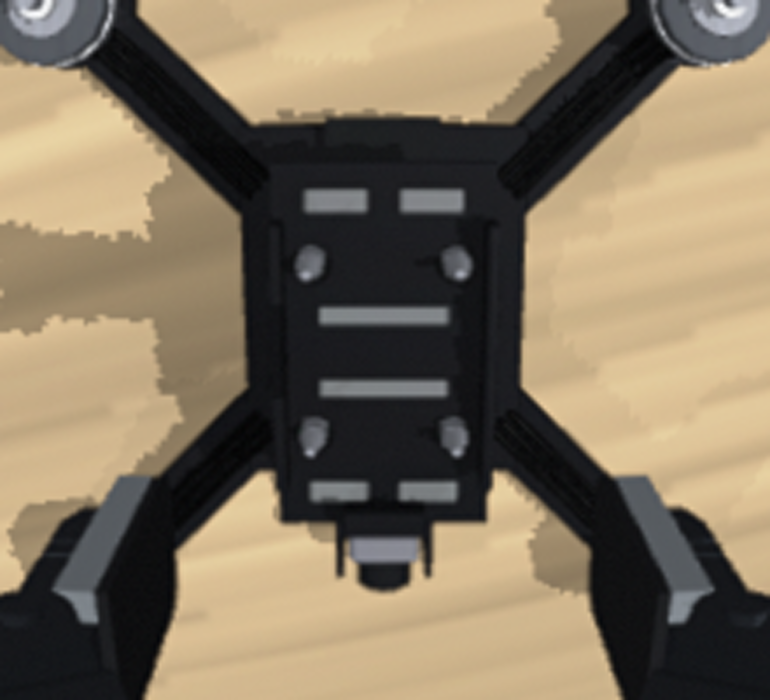

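View pics/s9.png

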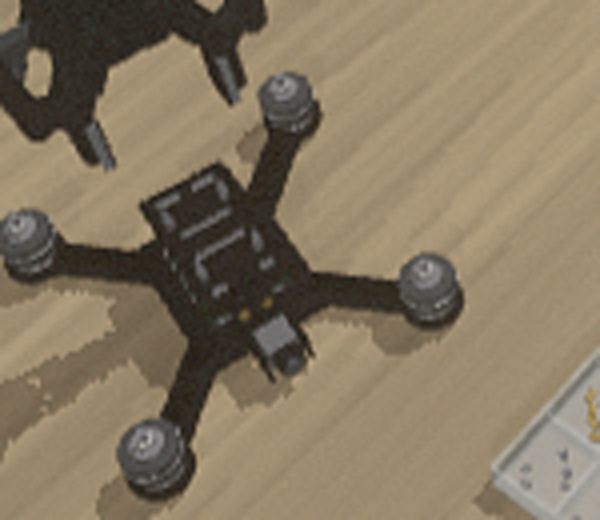

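```bash
python3 -c "
from cell import ctrl
print(ctrl.finish_job())"
```

```text
the job is handed in; nothing more can be done
None
```

The tower is built and handed in at about 47 s of robot time. The power board, flight board, radio board and top plate went over the four posts in that order, each with its front to the nose camera. I lowered each one in the grip until it touched the part below with 6–12 N, then released it.

**Last checks:**
- **Seating heights:** each part stopped where its seated height predicted. The tool readings at contact were -20.1, -8.8, 1.9 and 13.6 mm.
- **Level:** the finished top plate is level to about 0.1° in each direction. Its top measures 59 mm and its rails 68.9 mm, against 58 and 68 mm expected. The wrist camera also reads the bare table about 1 mm high, so I take these as fully seated.
- **Posts:** all four show through the plate, and the gripper is clear above it.
- **Bystanders:** I moved nothing near the screwdriver, spectacles case or parts tray. I did not measure their positions again at the end.

**Disagreements:**
- **Fingertips:** they sit about 45 mm behind the reported TCP, in both the wrist and scene cameras. I used the measured fingertip position for every grasp.
- **Frame position:** the post tips and the collars gave frame positions about 1.6 mm apart along the frame. I settled this by watching the posts through the holes before each descent.

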